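# Put the sharpening kit away

## Task

Put the sharpening kit away: slide the keeper of the slotted rack fully open, stand every sharpening plate from the draining stand on its long edge in the slot with its own colour, right down on the slot's floor, then slide the keeper fully closed over them. Also set the tin of honing compound upright in the wooden tray, at any time, and leave the cork block, the mug, the screwdriver and the wooden offcut where they are.

Things in the scene. Friction and masses are not known exactly. Their poses are not given: they have to be found in the camera images.
- plate_blue: blue sharpening plate, slab 110 x 66 x 9 mm, 0.2 to 0.4 kg, one face steel; may be absent. Origin at its centre; x across the thickness, y along the length, z along the 66 mm width. Starts leaning in the stand on a long edge, y level, z 30 degrees from upright (top edge away from the robot), resting on two ribs near its ends: the middle of both faces is free for fingers
- plate_green: green sharpening plate, slab 110 x 66 x 9 mm, 0.2 to 0.4 kg, one face steel; may be absent. Origin at its centre; x across the thickness, y along the length, z along the 66 mm width. Starts leaning in the stand on a long edge, y level, z 30 degrees from upright (top edge away from the robot), resting on two ribs near its ends: the middle of both faces is free for fingers
- plate_red: red sharpening plate, slab 110 x 66 x 9 mm, 0.2 to 0.4 kg, one face steel; may be absent. Origin at its centre; x across the thickness, y along the length, z along the 66 mm width. Starts leaning in the stand on a long edge, y level, z 30 degrees from upright (top edge away from the robot), resting on two ribs near its ends: the middle of both faces is free for fingers
- plate_yellow: yellow sharpening plate, slab 110 x 66 x 9 mm, 0.2 to 0.4 kg, one face steel; may be absent. Origin at its centre; x across the thickness, y along the length, z along the 66 mm width. Starts leaning in the stand on a long edge, y level, z 30 degrees from upright (top edge away from the robot), resting on two ribs near its ends: the middle of both faces is free for fingers
- rack: wooden rack, fixed: base board 8 mm thick and a block with four slots along the rack's y, 42 mm apart in x, each 12 mm wide, 116 long, 28 deep (block top 36 mm above the bench). A seated plate's top edge is 74 mm above the bench. Coloured tags at the slot ends show which plate belongs where. Origin on the bench under the middle of the slots, z up
- slot_blue (a point): middle of the floor of the slot with the blue tags (rack x = -63 mm, 8 mm above the bench); axes as the rack's: slot along y. The centre of a seated plate is 33 mm above it
- slot_green (a point): middle of the floor of the slot with the green tags (rack x = -21 mm, 8 mm above the bench); axes as the rack's: slot along y. The centre of a seated plate is 33 mm above it
- slot_red (a point): middle of the floor of the slot with the red tags (rack x = 21 mm, 8 mm above the bench); axes as the rack's: slot along y. The centre of a seated plate is 33 mm above it
- slot_yellow (a point): middle of the floor of the slot with the yellow tags (rack x = 63 mm, 8 mm above the bench); axes as the rack's: slot along y. The centre of a seated plate is 33 mm above it
- keeper (a joint): position (m) of the rack's keeper, an aluminium arch whose crossbar spans all slots, 78 to 88 mm above the bench, sliding along the rack's y: 0 = fully closed (bar over the last 15 mm of the plates' +y ends, blocking loading), 0.07 = fully open, at its +y stop. Starts 0 to 12 mm open. About 2 N of friction; stays where left
- keeper_grip (a point): centre of the top of the keeper's black grip, 133 mm above the bench; the grip is an upright block 28 (rack x) x 20 (rack y) x 45 mm tall standing on the middle of the bar; moves with it. Axes as the rack's
- stand: grey plastic draining stand, fixed to the bench, 250 (x) x 236 (y) mm, with 2 x 2 sloped cradles at 140 mm (x) and 120 mm (y) spacing; origin on the bench at its centre. Tops of the plates in it are about 81 mm above the bench
- tin: round flat tin of honing compound, orange with a steel lid, 64 mm across, 42 mm tall, 0.14 to 0.28 kg, standing on the bench; origin at the centre of its underside, z up
- tray: low square wooden tray 150 x 150 mm, walls 5 mm thick and 20 mm tall, fixed to the bench; origin at the centre of its underside
- tray_in (a point): centre of the tray's inner floor, 5 mm above the bench (inside 140 x 140 mm)
- cork_block: cork sanding block 100 (x) x 55 (y) x 35 mm, origin at the centre of its underside, a bystander; leave it where it is
- mug: blue mug, 85 mm tall, a bystander; leave it where it is
- screwdriver: screwdriver, a bystander; leave it where it is
- offcut: wooden offcut 120 x 45 x 22 mm, a bystander; leave it where it is
Mind the look-alikes: they are no part of the job. Of the things shaped like the plate_red, the red one is meant.

How it is judged:
By the outcome, as a careful person would: the job done as asked, in the order asked, and still so for the second after the job is handed in, with the robot touching nothing.
Of plate_blue, plate_green, plate_red, plate_yellow only 2 to 4 are there at a start; the rules pass over those that are not, and their reading is None.
At some moment in a run one of tin may be knocked a few centimetres aside while the robot is not near it.
It also fails if it takes over 210 s, if anything falls off the work surface, if the arm or the gripper's body presses on something with over 40 N, if the wrist force passes 120 N, or if a joint passes its speed limit or range.

## Robot

A 6-joint arm with a two-finger parallel gripper is mounted at the origin on the work surface. World frame = base frame: x ahead of the robot, y to its left, z up, the work surface at z = 0. Lengths are in m, angles in rad, forces in N, time in s.
With the tool pointing down it reaches from about 0.25 to 0.725 m from the base axis. Payload 4 kg.
Tool frame: the origin (TCP) lies on the centre line of the jaws, within the pads' length; the fingertips stand 19 mm ahead of it and the grasp point (between the pads) is the TCP (finger_overhang is the distance from the TCP to the fingertips, in m); z points along the fingers, y is the direction in which the jaws open and shut (so a half turn about z gives the same grasp; the last joint's range is limited). The gripper opens to 85 mm and grips with 20 to 120 N. Pads are 22 mm wide; open, the fingers measure 114 mm over their backs; the gripper's body (76 mm by 85 mm) begins 54 mm behind the grasp point. The pads swing forward as they close: fully open they stand 13 mm farther back than shut.
Start: joints at [0, 0.241, 0.005, 1.335, 0, 1.571], TCP at [0.5, -0, 0.25] pointing down, gripper open.
Joint ranges: [-2.72, 2.72], [-1.05, 1.87], [-1.09, 1.28], [-1.99, 2.15], [-1.42, 1.44], [-3.14, 3.14]. Speed limits (rad/s): [2.79, 2.79, 3.14, 3.14, 3.14, 3.14].

## Interface

Orientations are given as a unit quaternion [x, y, z, w].
In Python, from workcell import get_obs, camera, job_done, finger_overhang gives the robot as it stands. The module is installed in compiled form; this text tells all that it offers.
- The arm moves only by the shell command python3 -m pendant 'ROWS'. ROWS is JSON, a list that holds one entry, the list of rows, each a list of 7 numbers: the opening, from 0 (shut) to 1 (fully open), then the shift along the tool's x, y, z in m, then the turn, a rotation vector about the tool's x, y, z in rad. In form: [[[hand, tx, ty, tz, ax, ay, az], ...]]. A call has 1 to 10 rows; each row is the pose to reach, as a shift and turn from the pose measured when the call began, along the tool's axes at that moment; what a row does not reach only later rows make up. A row lasts 1/8 s, in which the tool goes at most 62.5 mm and 10.7 degrees, less where a joint would pass 70% of its speed; a pose out of reach is approached as far as the arm can. A call with a gripper value outside its range is refused whole. The fingers move at their own pace and stop on an object; the grip force is fixed at half the most. Time passes only in rows, so rows that repeat a pose let the fingers close. It gives the time, the measured TCP pose, the force and the opening at its end, in the units of the state.
- get_obs(): the state, without advancing time (a new reading comes with each control period).
- camera(name): name is "scene" or "side" or "wrist"; returns a dict with "img" (384x512x3 uint8, red, green, blue), "intrinsics" (3x3 intrinsics, pixels), "pose" (4x4, takes a point from camera to world coordinates). Camera axes: x right, y down, z forward; pixel columns grow to the right and rows downward; lengths in m; the calibration is good to about 2 mm. A picture is of the moment at which its call begins. There is no depth.
- job_done(): hands the job in, once; it reports no verdict.
The state is a dict: "clock": time; "joint_pos": joint angles; "joint_vel": joint speeds; "tau": joint torques, N m; "eef_pos": TCP position; "tool_rot": TCP orientation; "ft_force": force on the tool from outside, world axes, zero at the start; "ft_torque": the same for the moment, N m; "grip_width": finger opening in m.
Only numpy, scipy, OpenCV 4.12 (cv2) and the standard library are available. Lean on these libraries where they do the work, as an engineer would, in place of code of your own. Each camera call takes 0.05 s, during which the arm holds its last target.

## Working session

There is one attempt and no reset: what is moved stays moved. The work goes in short steps, Python scripts to look and compute and a shell command to move; the robot and the scene stay as the last step left them, time stands still between calls to the robot, and variables do not carry over. Pictures are saved under pics/ and viewed, and the job is handed in when it is done.

```bash
mkdir -p pics; ls; python3 - <<'E'
from workcell import get_obs, camera, finger_overhang
import cv2, numpy as np
o=get_obs(); print({k:np.round(v,4).tolist() if not isinstance(v,float) else v for k,v in o.items()}, finger_overhang)
for n in ["scene","side","wrist"]:
    c=camera(n); cv2.imwrite(f"pics/{n}0.png",cv2.cvtColor(c["img"],cv2.COLOR_RGB2BGR)); print(n,np.round(c["intrinsics"],1).tolist(),np.round(c["pose"],3).tolist())
E
```

```text
pics
{'clock': 0.0, 'joint_pos': [0.0, 0.2414, 0.0037, 1.3352, 0.0, 1.5708], 'joint_vel': [-0.0008, -0.002, 0.0001, -0.0007, -0.0008, -0.0018], 'tau': [0.0006, -37.2316, 25.2407, 0.0168, 0.0, 0.0], 'eef_pos': [0.4994, 0.0, 0.2494], 'tool_rot': [0.7071, 0.7071, -0.0008, -0.0008], 'ft_force': [-0.2986, 0.2228, 0.2509], 'ft_torque': [0.0109, 0.0361, -0.0123], 'grip_width': 0.08550289747902985} 0.019
scene [[437.2, 0.0, 258.0], [0.0, 437.2, 191.0], [0.0, 0.0, 1.0]] [[0.868, 0.318, -0.382, 1.085], [0.497, -0.526, 0.69, -1.071], [0.019, -0.788, -0.615, 1.021], [0.0, 0.0, 0.0, 1.0]]
side [[360.8, 0.0, 251.8], [0.0, 360.8, 188.4], [0.0, 0.0, 1.0]] [[0.801, -0.409, 0.438, -0.053], [-0.599, -0.521, 0.608, -0.806], [-0.02, -0.749, -0.662, 0.939], [0.0, 0.0, 0.0, 1.0]]
wrist [[308.9, 0.0, 256.7], [0.0, 308.9, 195.4], [0.0, 0.0, 1.0]] [[1.0, 0.0, -0.002, 0.499], [-0.0, -0.957, -0.289, 0.073], [-0.002, 0.289, -0.957, 0.373], [0.0, 0.0, 0.0, 1.0]]
```

View pics/scene0.png

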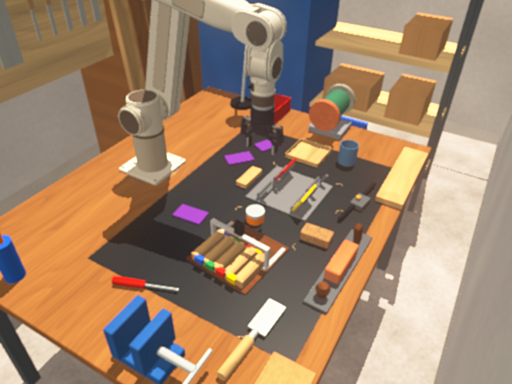

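View pics/side0.png

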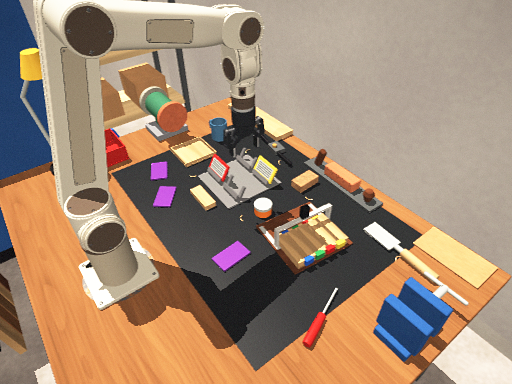

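View pics/wrist0.png

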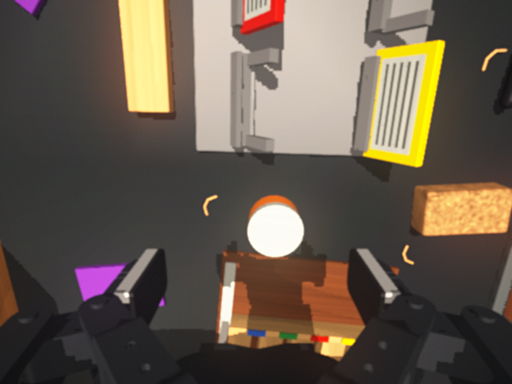

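The scene shows a red plate and a yellow plate in the stand, the rack with its keeper, the tin near scene pixel (255,214), and purple look-alike slabs on the mat. Next I'll make enlarged crops and write helpers.

```bash
cat > h.py <<'E'
from workcell import get_obs, camera, finger_overhang
import cv2, numpy as np
from scipy.spatial.transform import Rotation as R
def snap(n,name):
    c=camera(n); cv2.imwrite(f"pics/{name}.png",cv2.cvtColor(c["img"],cv2.COLOR_RGB2BGR)); np.savez(f"pics/{name}.npz",K=c["intrinsics"],T=c["pose"],img=c["img"]); return c
def load(name):
    d=np.load(f"pics/{name}.npz"); return {"intrinsics":d["K"],"pose":d["T"],"img":d["img"]}
def crop(c,x0,y0,x1,y1,name,s=None):
    im=c["img"][y0:y1,x0:x1]; s=s or min(800/(x1-x0),600/(y1-y0))
    im=cv2.resize(im,None,fx=s,fy=s,interpolation=cv2.INTER_CUBIC); cv2.imwrite(f"pics/{name}.png",cv2.cvtColor(im,cv2.COLOR_RGB2BGR)); return s
def proj(c,P):
    P=np.atleast_2d(P).astype(float); T=c["pose"]; q=(P-T[:3,3])@T[:3,:3]; u=q@c["intrinsics"].T; return u[:,:2]/u[:,2:]
def unproj(c,uv,z):
    uv=np.atleast_2d(uv).astype(float); K=c["intrinsics"];T=c["pose"]
    d=np.c_[(uv[:,0]-K[0,2])/K[0,0],(uv[:,1]-K[1,2])/K[1,1],np.ones(len(uv))]@T[:3,:3].T
    t=(z-T[2,3])/d[:,2]; return T[:3,3]+d*t[:,None]
def tool(): 
    o=get_obs(); return np.array(o["eef_pos"]),R.from_quat(o["tool_rot"]).as_matrix(),o
E
python3 - <<'E'
from h import *
for n in ["scene","side","wrist"]:
    snap(n,n+"1")
c=load("scene1"); crop(c,160,90,380,300,"c_scene1")
c=load("side1"); crop(c,140,100,400,290,"c_side1")
E
```

```text
(no output)
```

View pics/c_scene1.png

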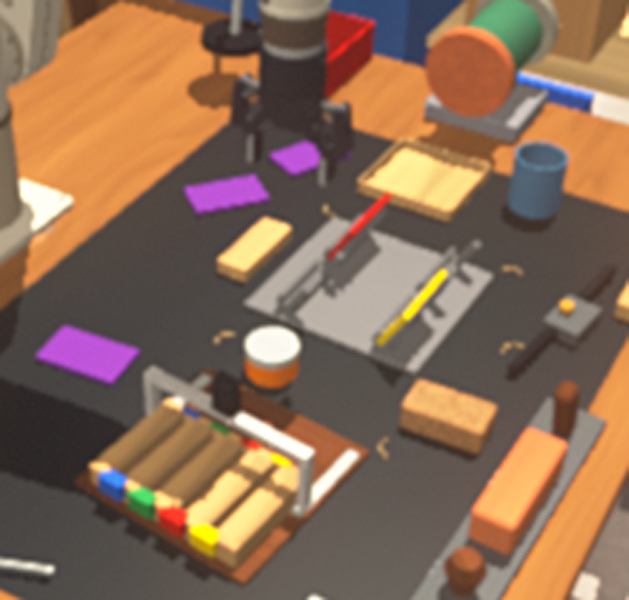

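View pics/c_side1.png

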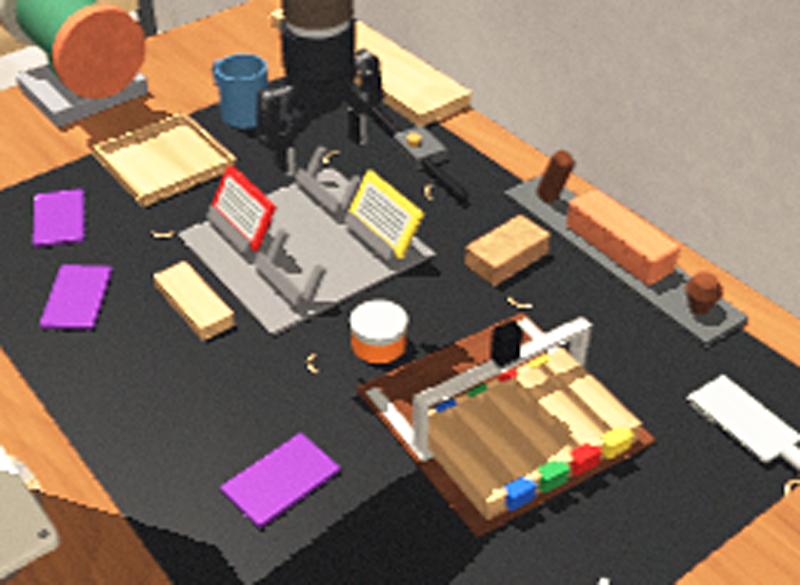

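Only the red plate (scene crop 360,225) and the yellow plate (415,310) are in the stand. The three purple slabs lying flat at crop (88,352), (228,192) and (297,157) are the look-alikes, as is the red screwdriver handle. Now I'll triangulate the main points.

```bash
cat >> h.py <<'E'
def tri(cs,uvs):
    A=[];b=[]
    for c,uv in zip(cs,uvs):
        K=c["intrinsics"];T=c["pose"]
        d=T[:3,:3]@np.array([(uv[0]-K[0,2])/K[0,0],(uv[1]-K[1,2])/K[1,1],1.]); d/=np.linalg.norm(d)
        M=np.eye(3)-np.outer(d,d); A.append(M); b.append(M@T[:3,3])
    A=np.vstack(A);b=np.hstack(b); x=np.linalg.lstsq(A,b,rcond=None)[0]
    return x,np.linalg.norm(A@x-b)
E
python3 - <<'E'
from h import *
a=load("scene1"); b=load("side1")
sa=600/210; sb=min(800/260,600/190)
def P(n,u,v):
    x,r=tri([a,b],[(160+(u[0]+.5)/sa-.5,90+(u[1]+.5)/sa-.5),(140+(v[0]+.5)/sb-.5,100+(v[1]+.5)/sb-.5)]); print(n,np.round(x,4),round(r,4))
P("tagB",(112,483),(520,493));P("tagG",(142,500),(553,475));P("tagR",(172,519),(585,459));P("tagY",(204,538),(617,442))
P("griptop",(226,378),(507,328))
P("barL top",(150,372),(420,400));P("barR top",(310,462),(583,322))
P("tin top",(272,345),(379,318))
P("stand cornerL(-x-y)",(247,303),(272,333)); P("stand +x-y",(415,372),(435,252)); P("stand -x+y",(337,218),(180,234))
P("red top +y",(388,197),(238,168)); P("red top -y",(332,255),(270,225))
P("yel top +y",(443,273),(372,172)); P("yel top -y",(380,340),(420,225))
P("trayL",(358,183),(150,205));P("tray bottom",(440,218),(235,160));P("tray far",(408,140),(95,152));
E
```

```text
tagB [ 0.4846 -0.3489  0.0333] 0.0006
tagG [ 0.5264 -0.3531  0.0339] 0.0008
tagR [ 0.5676 -0.358   0.0329] 0.0006
tagY [ 0.61   -0.3627  0.0332] 0.0005
griptop [ 0.5601 -0.2379  0.1333] 0.0005
barL top [ 0.4537 -0.2277  0.0857] 0.0002
barR top [ 0.6714 -0.2486  0.0795] 0.0044
tin top [ 0.5226 -0.0723  0.0429] 0.0014
stand cornerL(-x-y) [0.4309 0.0201 0.0047] 0.0013
stand +x-y [0.6776 0.0087 0.0084] 0.0009
stand -x+y [0.4402 0.2539 0.0034] 0.0023
red top +y [0.5263 0.2317 0.0838] 0.0001
red top -y [0.5046 0.1216 0.0578] 0.0129
yel top +y [0.6589 0.1166 0.0824] 0.0007
yel top -y [ 0.6402 -0.0102  0.0703] 0.017
trayL [0.4349 0.3248 0.0168] 0.0086
tray bottom [0.573  0.319  0.0204] 0.0074
tray far [0.4379 0.4949 0.006 ] 0.0047
```

Rack yaw is about -6.3°, its origin is near (0.554, -0.294), and the grip top is at z=0.133, which matches the description. I'll move the wrist camera above the rack for a finer measurement.

```bash
python3 -m pendant '[[[1,-0.05,0.01,0,0,0,0.02],[1,-0.11,0.02,0,0,0,0.04],[1,-0.17,0.035,0,0,0,0.06],[1,-0.23,0.05,0,0,0,0.09],[1,-0.29,0.06,0,0,0,0.11],[1,-0.29,0.06,0,0,0,0.11],[1,-0.29,0.06,0,0,0,0.11]]]'; python3 - <<'E'
from h import *
c=snap("wrist","w2"); crop(c,0,0,512,384,"w2b")
p,Rm,o=tool(); print(np.round(p,4),np.round(Rm,3).tolist(),o["clock"])
E
```

```text
clock: 1.18
eef_pos: [0.5594, -0.2899, 0.2493]
tool_rot: [0.745, 0.667, -0.0, -0.001]
ft_force: [0.1, 0.1, -0.6]
grip_width: 0.0855
[ 0.5596 -0.2891  0.2497] [[0.109, 0.994, -0.001], [0.994, -0.109, 0.001], [0.001, -0.002, -1.0]] 1.225
```

View pics/w2b.png

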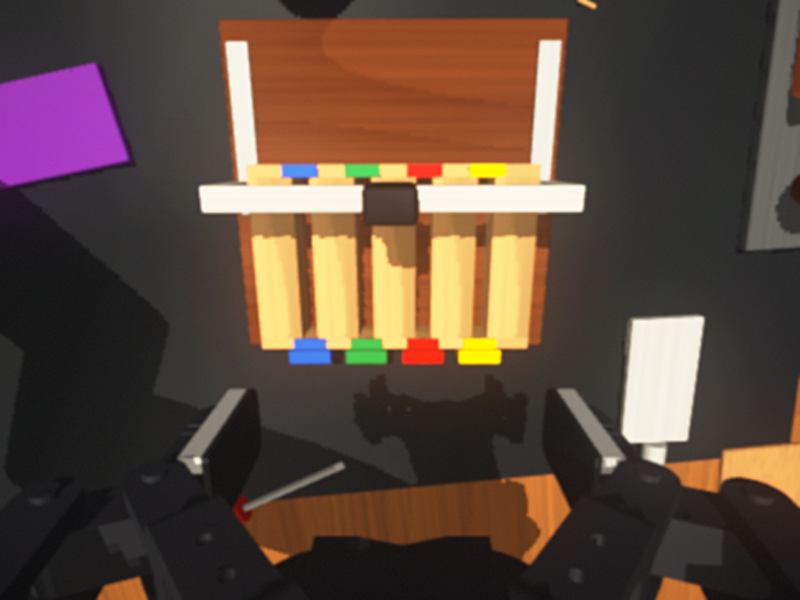

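The wrist view shows the rack nearly aligned with the tool. The grip is at (390,203) in the enlarged picture, and the slots with tags are blue (310), green (366), red (423) and yellow (480). I'll fit the rack model by overlay.

```bash
python3 - <<'E'
from h import *
from scipy.optimize import least_squares
c=load("w2"); img=c["img"].astype(float)
s=1.5625
# color tag centroids
hsv=cv2.cvtColor(c["img"],cv2.COLOR_RGB2HSV)
rng={"b":(105,125),"g":(50,75),"r":(0,6),"y":(27,33)}
for k,(lo,hi) in rng.items():
    m=((hsv[...,0]>=lo)&(hsv[...,0]<=hi)&(hsv[...,1]>170)&(hsv[...,2]>90)).astype(np.uint8)
    m[:95]=0;m[240:]=0;m[:,:150]=0;m[:,350:]=0
    n,l,st,ce=cv2.connectedComponentsWithStats(m)
    for i in range(1,n):
        if st[i,4]>15: print(k,st[i].tolist(),np.round(ce[i],1),"z33:",np.round(unproj(c,ce[i],0.036)[0],4))
# row profiles of block
for row in (190,200,210):
    g=img[row-1:row+2,:,:].mean(0).sum(1); d=np.gradient(g)
    pk=[i for i in range(155,350) if abs(d[i])>40 and abs(d[i])>=abs(d[i-1]) and abs(d[i])>abs(d[i+1])]
    print(row,[(i,int(d[i])) for i in pk])
m=(hsv[...,2]<70).astype(np.uint8); 
crop(c,150,95,350,240,"w2c")
E
```

```text
b [185, 218, 26, 14, 278] [197.7 225.4] z33: [ 0.4821 -0.3466  0.036 ]
r [261, 104, 21, 10, 178] [271.1 108.6] z33: [ 0.5805 -0.2249  0.036 ]
r [257, 217, 28, 16, 381] [270.3 225.2] z33: [ 0.5667 -0.3558  0.036 ]
y [300, 105, 24, 8, 184] [311.8 108.5] z33: [ 0.6229 -0.2295  0.036 ]
y [294, 217, 26, 15, 347] [306.5 224.4] z33: [ 0.609  -0.3595  0.036 ]
190 [(164, 140), (191, -113), (201, 140), (229, -111), (238, 139), (265, -113), (275, 129), (303, -80), (312, 118), (340, -85), (348, -42)]
200 [(165, 147), (192, -133), (202, 119), (229, -123), (238, 118), (265, -101), (275, 135), (302, -91), (312, 121), (339, -98)]
210 [(166, 138), (193, -123), (202, 111), (229, -130), (232, 40), (239, 100), (265, -92), (275, 116), (302, -76), (311, 120), (338, -98)]
```

View pics/w2c.png

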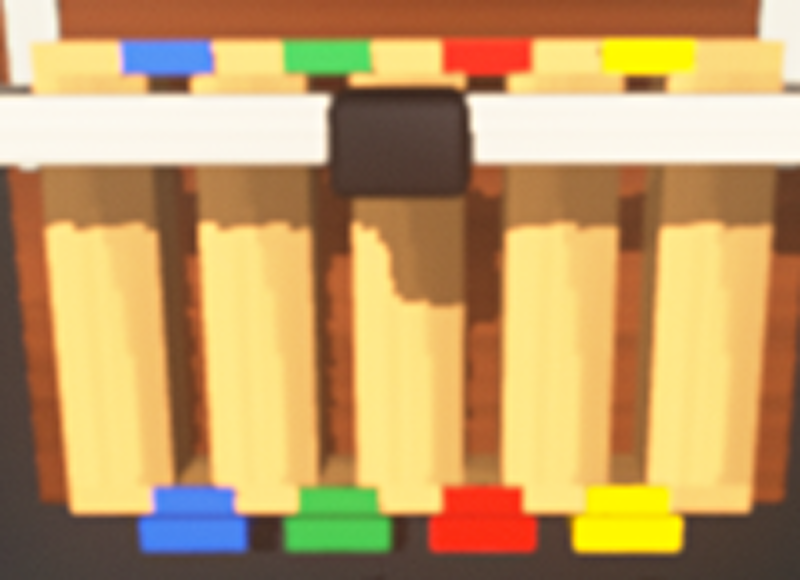

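```bash
cat > rackfit.py <<'E'
from h import *
from scipy.optimize import least_squares
def subpk(d,i):
    a,b,c_=abs(d[i-1]),abs(d[i]),abs(d[i+1]); den=a-2*b+c_; return i+(0.5*(a-c_)/den if den else 0)
def edges(img,rows,x0,x1,th=60):
    out=[]
    for row in rows:
        g=cv2.GaussianBlur(img[row-1:row+2].mean(0).sum(1).reshape(1,-1),(5,1),1)[0]; d=np.gradient(g)
        pk=[subpk(d,i) for i in range(x0,x1) if abs(d[i])>th and abs(d[i])>=abs(d[i-1]) and abs(d[i])>abs(d[i+1])]
        out.append((row,pk))
    return out
E
python3 - <<'E'
from rackfit import *
c=load("w2"); img=c["img"].astype(float)
E=edges(img,range(186,214,2),155,345)
pts=[];xs=[]
X=[-84,-69,-57,-27,-15,15,27,57,69,84]
for r,p in E:
    print(r,np.round(p,1))
# rib width: assume edges of slots +-6
X=np.array([-69,-57,-27,-15,15,27,57,69])/1e3
uv=[];xx=[]
for r,p in E:
    if len(p)==10:
        for q,x in zip(p[1:9],X): uv.append((q,r)); xx.append(x)
W=unproj(c,uv,0.036)[:,:2]; xx=np.array(xx)
# line model: cos(yaw)*(wx-x0)+sin(yaw)*(wy-y0)=xr, y0 fixed
y0=-0.294
f=lambda p: np.cos(p[1])*(W[:,0]-p[0])+np.sin(p[1])*(W[:,1]-y0)-xx*p[2]
s=least_squares(f,[0.555,-0.11,1]); print(s.x,np.degrees(s.x[1]),np.sqrt(np.mean(s.fun**2)))
for x in sorted(set(xx)): print(x,np.round(s.fun[xx==x].mean()*1e3,2))
for r in (104.5,223.5): print(unproj(c,[(250,r)],0.036))
E
```

```text
186 [163.8 191.1 200.9 228.3 238.1 265.1 275.3 302.7 312.6 340. ]
188 [164.  191.2 200.9 228.4 238.1 265.1 275.3 302.7 312.4 339.9]
190 [164.1 191.4 200.9 228.5 238.1 265.1 275.2 302.6 312.4 339.7]
192 [164.3 191.5 201.  228.5 238.2 265.1 275.1 302.4 312.3 339.5]
194 [164.5 191.7 201.1 228.5 238.2 265.1 275.1 302.4 312.2 339.3]
196 [164.7 191.8 201.3 228.7 238.3 265.1 275.1 302.2 312.1 339.2]
198 [164.9 192.  201.6 228.8 238.4 265.2 275.1 302.1 312.  339.1]
200 [165.  192.1 201.6 228.8 238.4 265.1 275.1 302.1 311.9 338.9]
202 [165.2 192.1 201.6 228.8 238.4 265.1 275.1 302.1 311.8 338.8]
204 [165.4 192.2 201.8 229.  238.5 265.1 275.1 302.  311.7 338.7]
206 [165.6 192.4 202.  229.1 238.6 265.1 275.  301.9 311.6 338.4]
208 [165.8 192.6 202.1 229.  238.7 265.1 275.  301.9 311.4 338.2]
210 [166.  192.7 202.2 228.8 238.7 265.1 275.  311.4 338.1]
212 [166.1 192.7 202.4 228.7 238.8 275.1 311.3 338. ]
[ 0.55189686 -0.10586112  0.9982237 ] -6.065395362761393 0.0004633889126822997
-0.069 0.45
-0.057 -0.64
-0.027 0.57
-0.015 -0.41
0.015 0.15
0.027 -0.41
0.057 0.57
0.069 -0.28
[[ 0.55898477 -0.21833837  0.036     ]]
[[ 0.54335952 -0.3510252   0.036     ]]
```

```bash
python3 - <<'E'
from h import *
c=load("w2")
P=unproj(c,[(150+399.5/4-.5,95+142/4-.5)],0.133)[0]; print("grip",P)
yaw=-0.1059; ex=np.array([np.cos(yaw),np.sin(yaw)]); ey=np.array([-np.sin(yaw),np.cos(yaw)])
O=np.array([0.5529,-0.2847]); print("in rack",(P[:2]-O)@ex,(P[:2]-O)@ey)
g=P[:2]; tgt=np.r_[g,0.118]; p,Rm,o=tool(); print("tool shift",np.round(Rm.T@(tgt-p),4), "grip side corners pitch")
# bar edges at z .088
for r in (93,165): print(unproj(c,[(150+250/4-.5,95+r/4-.5)],0.088)[0], (unproj(c,[(150+250/4-.5,95+r/4-.5)],0.088)[0][:2]-O)@ey)
E
```

```text
grip [ 0.55859609 -0.23643189  0.133     ]
in rack 0.0005621387889688459 0.048599789698734006
tool shift [ 0.0522 -0.0065  0.1318] grip side corners pitch
[ 0.52506989 -0.22567622  0.088     ] 0.05575141700415807
[ 0.52264975 -0.24140264  0.088     ] 0.039857287030904756
```

```bash
python3 -m pendant '[[[1,0.04,-0.005,0.02,0,0,0],[1,0.052,-0.006,0.06,0,0,0],[1,0.052,-0.006,0.1,0,0,0],[1,0.052,-0.006,0.125,0,0,0],[1,0.052,-0.006,0.131,0,0,0],[1,0.052,-0.006,0.131,0,0,0]]]'; python3 - <<'E'
from h import *
c=snap("wrist","w3"); crop(c,100,60,420,300,"w3b")
p,Rm,o=tool(); print(np.round(p,4),np.round(o["ft_force"],1))
E
```

```text
clock: 1.98
eef_pos: [0.5595, -0.2358, 0.1197]
tool_rot: [0.744, 0.668, -0.0, -0.0]
ft_force: [-0.4, 0.7, 0.8]
grip_width: 0.0854
[ 0.56   -0.2363  0.1203] [0.5 0.3 0.5]
```

View pics/w3b.png

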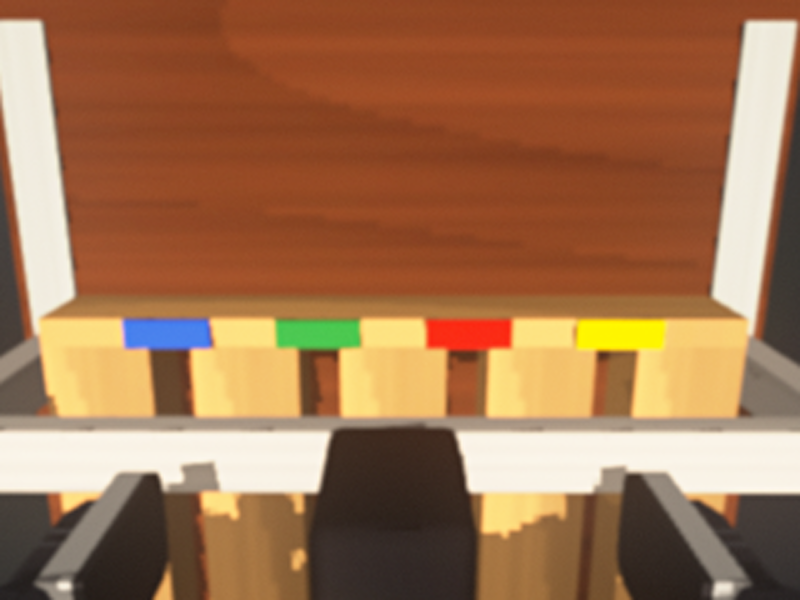

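```bash
python3 -m pendant '[[[0.1,0,0,0,0,0,0],[0.1,0,0,0,0,0,0],[0.1,0,0,0,0,0,0],[0.1,0,0,0,0,0,0],[0.1,0.012,0,0,0,0,0],[0.1,0.025,0,0,0,0,0],[0.1,0.04,0,0,0,0,0],[0.1,0.055,0,0,0,0,0],[0.1,0.064,0,0,0,0,0],[0.1,0.064,0,0,0,0,0]]]'
```

```text
clock: 3.28
eef_pos: [0.5665, -0.1716, 0.121]
tool_rot: [0.744, 0.668, 0.0, -0.0]
ft_force: [-4.2, 2.9, 5.5]
grip_width: 0.0272
```

```bash
python3 -m pendant '[[[0.1,0.003,0,0,0,0,0],[0.1,0.006,0,0,0,0,0],[0.1,0.007,0,0,0,0,0],[0.1,0.007,0,0,0,0,0]]]'; python3 -m pendant '[[[0.1,0.002,0,0,0,0,0],[0.1,0.003,0,0,0,0,0],[0.1,0.003,0,0,0,0,0]]]'
```

```text
clock: 3.78
eef_pos: [0.567, -0.1669, 0.121]
tool_rot: [0.745, 0.667, -0.001, 0.001]
ft_force: [-1.3, -8.1, 1.3]
grip_width: 0.027
clock: 4.15
eef_pos: [0.567, -0.1669, 0.121]
tool_rot: [0.745, 0.667, -0.003, 0.003]
ft_force: [-1.9, -9.5, 1.3]
grip_width: 0.0269
```

```bash
python3 -m pendant '[[[1,-0.002,0,0,0,0,0],[1,-0.002,0,0,0,0,0],[1,-0.002,0,0,0,0,0],[1,-0.002,0,-0.04,0,0,0],[1,-0.002,0,-0.1,0,0,0],[1,0.05,-0.005,-0.13,0,0,-0.015],[1,0.11,-0.015,-0.13,0,0,-0.03],[1,0.165,-0.022,-0.13,0,0,-0.045],[1,0.22,-0.03,-0.13,0,0,-0.066],[1,0.265,-0.036,-0.13,0,0,-0.066]]]';  python3 -m pendant '[[[1,0,0,0,0,0,0],[1,0,0,0,0,0,0]]]'; python3 - <<'E'
from h import *
c=snap("wrist","w4"); crop(c,0,0,512,384,"w4b"); d=snap("side","s4"); crop(d,220,180,360,285,"s4b")
p,Rm,o=tool(); print(np.round(p,4),np.round(Rm,3).tolist(),np.round(o["ft_force"],1),o["clock"])
E
```

```text
clock: 5.4
eef_pos: [0.5603, 0.1043, 0.2488]
tool_rot: [0.722, 0.692, -0.003, 0.003]
ft_force: [0.2, 0.1, -0.8]
grip_width: 0.0855
clock: 5.65
eef_pos: [0.5601, 0.1046, 0.2487]
tool_rot: [0.722, 0.692, -0.003, 0.003]
ft_force: [0.9, -0.5, 0.6]
grip_width: 0.0856
[0.5604 0.1034 0.2488] [[0.044, 0.999, -0.0], [0.999, -0.044, -0.009], [-0.009, -0.0, -1.0]] [ 0.1 -0.   0.3] 5.75
```

View pics/w4b.png

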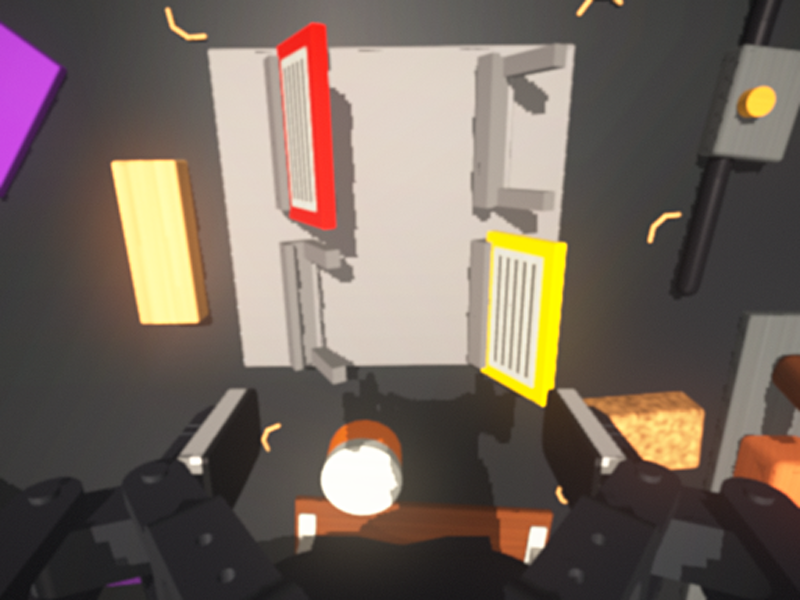

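View pics/s4b.png

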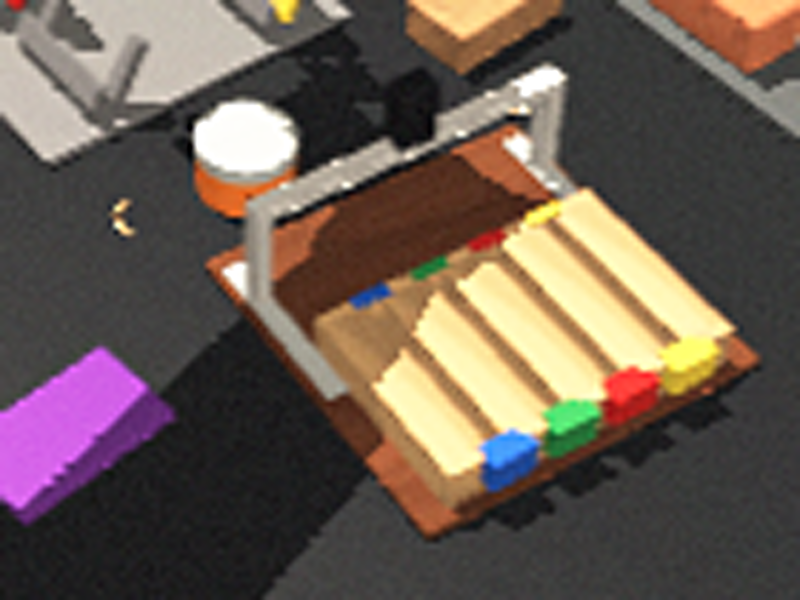

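The keeper is at its stop. In the wrist view the red plate spans (278–335, 25–228) and the yellow plate spans (485–565, 232–405). I'll fit the plate silhouettes.

```bash
cat > platefit.py <<'E'
from h import *
from scipy.optimize import minimize
def corners(cx,cy,cz,yaw,tilt=np.pi/6):
    ez=np.array([np.sin(tilt)*np.cos(yaw),np.sin(tilt)*np.sin(yaw),np.cos(tilt)])
    ey=np.array([-np.sin(yaw),np.cos(yaw),0]); ex=np.cross(ey,ez)
    return np.array([[cx,cy,cz]+a*.0045*ex+b*.055*ey+d*.033*ez for a in(-1,1) for b in(-1,1) for d in(-1,1)])
def hullmask(c,kind,box):
    hsv=cv2.cvtColor(c["img"],cv2.COLOR_RGB2HSV); h=hsv[...,0]
    if kind=="red": m=((h<=8)|(h>=172))&(hsv[...,1]>150)&(hsv[...,2]>80)
    else: m=(h>=24)&(h<=34)&(hsv[...,1]>150)&(hsv[...,2]>80)
    m=m.astype(np.uint8); b=np.zeros_like(m); x0,y0,x1,y1=box; b[y0:y1,x0:x1]=m[y0:y1,x0:x1]
    n,l,st,ce=cv2.connectedComponentsWithStats(b); i=1+np.argmax(st[1:,4]); print("comp",st[i])
    pts=np.argwhere(l==i)[:,::-1].astype(np.float32)
    return cv2.convexHull(pts)
def fit(views,x0,free_z=False,tilt=np.pi/6):
    S=8
    masks=[]
    for c,h in views:
        m=np.zeros((384*2,512*2),np.uint8); cv2.fillPoly(m,[np.round(((h+0.5)*2-0.5)*16).astype(np.int32)],1,shift=4); masks.append(cv2.dilate(m,np.ones((3,3),np.uint8)))
    def cost(p):
        z=p[3]/10 if free_z else x0[3]
        C=corners(p[0]/10,p[1]/10,z,p[2],tilt); t=0
        for (c,h),m in zip(views,masks):
            uv=proj(c,C).astype(np.float32); H=cv2.convexHull(uv)
            q=np.zeros_like(m); cv2.fillPoly(q,[np.round(((H+.5)*2-.5)*16).astype(np.int32)],1,shift=4)
            t+=1-(q&m).sum()/(q|m).sum()
        return t
    st=[x0[0]*10,x0[1]*10,x0[2]]+([x0[3]*10] if free_z else [])
    sim=np.array([st]+[np.array(st)+np.eye(len(st))[i]*[.06,.06,.06,.06][i] for i in range(len(st))])
    r=minimize(cost,st,method="Nelder-Mead",options=dict(initial_simplex=sim,xatol=1e-4,fatol=1e-5,maxiter=600))
    return r.x/np.array([10,10,1,10][:len(st)]),r.fun
E
python3 - <<'E'
from platefit import *
c=load("w4"); a=load("scene1"); b=load("side1")
hr=hullmask(c,"red",(170,10,225,155)); hy=hullmask(c,"yel",(300,140,370,265))
for nm,h,x0 in (("red",hr,[0.497,0.18,-0.045,0.05]),("yel",hy,[0.625,0.06,-0.045,0.05])):
    print(nm,fit([(c,h)],x0),fit([(c,h)],x0,True))
E
```

```text
comp [ 177   14   38  133 1980]
comp [ 308  148   55  112 1893]
red (array([ 0.50264262,  0.19406174, -0.03372194]), np.float64(0.019460712542703762)) (array([ 0.50294281,  0.19416803, -0.0325406 ,  0.04932969]), np.float64(0.02670006720840712))
yel (array([ 0.63998769,  0.06835347, -0.03399035]), np.float64(0.016202331555028704)) (array([ 0.64019166,  0.06836798, -0.03947604,  0.0493353 ]), np.float64(0.01745882585686731))
```

```bash
cat > plan.py <<'E'
from h import *
def toolR(yaw,tilt):
    # tool z = -plate z, tool y = plate x, tool x = plate y
    ez=np.array([np.sin(tilt)*np.cos(yaw),np.sin(tilt)*np.sin(yaw),np.cos(tilt)]); ey=np.array([-np.sin(yaw),np.cos(yaw),0]); ex=np.cross(ey,ez)
    return np.c_[ey,ex,-ez]
def rel(tgt,Rt):
    p,Rm,o=tool(); return np.round(Rm.T@(np.array(tgt)-p),4),np.round(R.from_matrix(Rm.T@Rt).as_rotvec(),4)
E
python3 - <<'E'
from plan import *
yaw=-0.035; Rt=toolR(yaw,np.pi/6); ez=-Rt[:,2]
C=np.array([0.5026,0.1941,0.05]); T=C+0.019*ez
print("grasp",T, "approach",T+0.1*ez); print(rel(T+0.1*ez,Rt)); print(rel(T,Rt))
E
```

```text
grasp [0.51209418 0.19376757 0.06645448] approach [0.56206356 0.19201793 0.15305702]
(array([ 0.0895, -0.0022,  0.0949]), array([ 0.5235,  0.006 , -0.0115]))
(array([ 0.0897, -0.0522,  0.1815]), array([ 0.5235,  0.006 , -0.0115]))
```

```bash
python3 -m pendant '[[[0.6,0.03,-0.001,0.02,0.13,0.001,-0.003],[0.6,0.06,-0.002,0.04,0.26,0.003,-0.006],[0.6,0.0895,-0.002,0.06,0.39,0.005,-0.01],[0.6,0.0895,-0.002,0.08,0.5235,0.006,-0.0115],[0.6,0.0895,-0.002,0.095,0.5235,0.006,-0.0115],[0.6,0.0895,-0.002,0.095,0.5235,0.006,-0.0115],[0.6,0.0895,-0.002,0.095,0.5235,0.006,-0.0115]]]'; python3 - <<'E'
from plan import *
c=snap("wrist","w5"); crop(c,0,0,512,384,"w5b")
yaw=-0.035; Rt=toolR(yaw,np.pi/6); ez=-Rt[:,2]
T=np.array([0.51209418,0.19376757,0.06645448]); print(rel(T,Rt)); print(get_obs()["joint_pos"])
E
```

```text
clock: 6.62
eef_pos: [0.5627, 0.1917, 0.1567]
tool_rot: [0.696, 0.671, -0.177, -0.185]
ft_force: [-0.3, 0.1, 0.8]
grip_width: 0.0509
(array([-1.00e-04,  7.00e-04,  1.04e-01]), array([ 0.0068, -0.002 ,  0.0005]))
[0.2591017  0.90502575 0.75202954 1.91545535 0.14570088 1.82783494]
```

View pics/w5b.png

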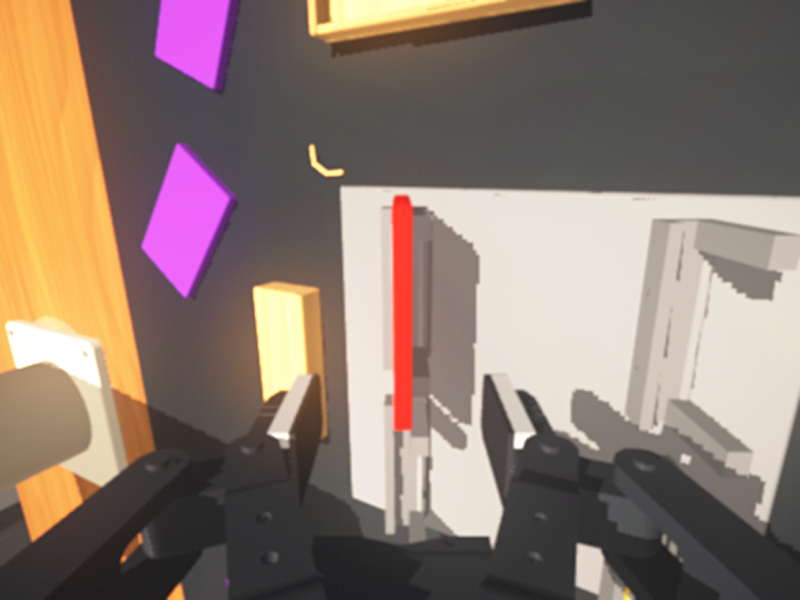

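The red plate appears edge-on, centred between the fingers (column 402, fingers at 297 and 505). I'll descend and grip.

```bash
python3 -m pendant '[[[0.6,0,0,0.04,0.003,-0.001,0],[0.6,0,0.0005,0.075,0.006,-0.002,0],[0.6,0,0.0005,0.095,0.006,-0.002,0],[0.6,0,0.0005,0.104,0.006,-0.002,0],[0.6,0,0.0005,0.104,0.006,-0.002,0],[0.6,0,0.0005,0.104,0.006,-0.002,0]]]';python3 -m pendant '[[[0,0,0,0,0,0,0],[0,0,0,0,0,0,0],[0,0,0,0,0,0,0],[0,0,0,0,0,0,0]]]'; python3 - <<'E'
from plan import *
c=snap("wrist","w6"); crop(c,0,0,512,384,"w6b")
E
```

```text
clock: 7.42
eef_pos: [0.5131, 0.1941, 0.0681]
tool_rot: [0.695, 0.672, -0.178, -0.185]
ft_force: [0.2, 0.4, 1.3]
grip_width: 0.0513
clock: 7.92
eef_pos: [0.5131, 0.1942, 0.0688]
tool_rot: [0.695, 0.672, -0.178, -0.185]
ft_force: [-0.6, -0.6, 5.4]
grip_width: 0.0082
```

View pics/w6b.png

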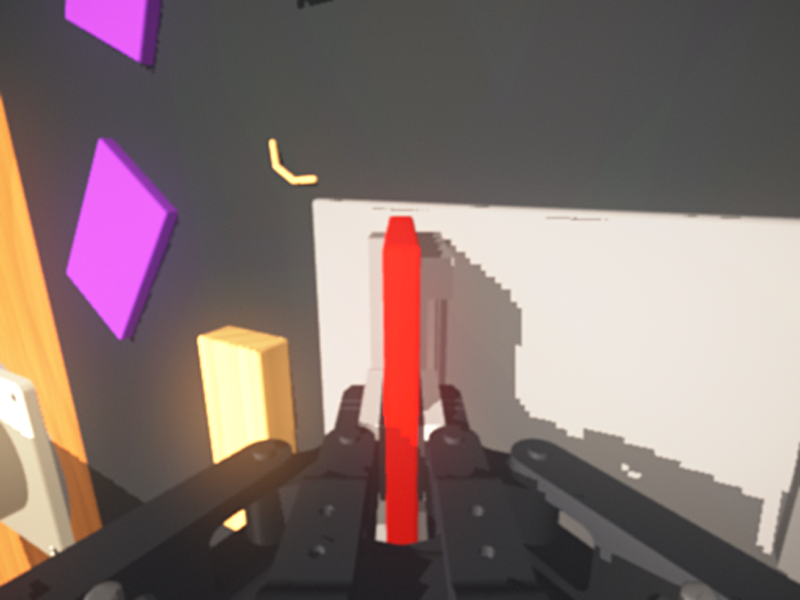

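The red plate is gripped (8.2 mm reading). I'll lift it along its own plane.

```bash
python3 -m pendant '[[[0,0,0,-0.015,0,0,0],[0,0,0,-0.04,0,0,0],[0,0,0,-0.07,0,0,0],[0,0,0,-0.1,0,0,0],[0,0,0,-0.1,0,0,0]]]'; python3 - <<'E'
from plan import *
Rt=toolR(-0.106,0)
print(rel([0.56,0.10,0.24],Rt)); print(rel([0.5738,-0.2869,0.24],Rt)); print(get_obs()["grip_width"],get_obs()["ft_force"])
E
```

```text
clock: 8.6
eef_pos: [0.5645, 0.1924, 0.1561]
tool_rot: [0.696, 0.672, -0.176, -0.184]
ft_force: [0.3, 0.4, -2.7]
grip_width: 0.0082
(array([-0.0923, -0.0425, -0.0726]), array([-0.5149,  0.0156,  0.0698]))
(array([-0.4784, -0.0191, -0.087 ]), array([-0.5149,  0.0156,  0.0698]))
0.008237282138099222 [ 0.33983887  0.44932909 -2.65489159]
```

```bash
python3 -m pendant '[[[0,-0.02,-0.012,-0.025,-0.13,0.004,0.017],[0,-0.045,-0.025,-0.05,-0.26,0.008,0.035],[0,-0.09,-0.0425,-0.073,-0.39,0.012,0.052],[0,-0.15,-0.038,-0.077,-0.5149,0.0156,0.07],[0,-0.21,-0.035,-0.079,-0.5149,0.0156,0.07],[0,-0.27,-0.031,-0.081,-0.5149,0.0156,0.07],[0,-0.33,-0.028,-0.083,-0.5149,0.0156,0.07],[0,-0.39,-0.024,-0.085,-0.5149,0.0156,0.07],[0,-0.44,-0.021,-0.086,-0.5149,0.0156,0.07],[0,-0.4784,-0.019,-0.087,-0.5149,0.0156,0.07]]]'; python3 -m pendant '[[[0,0,0,0,0,0,0],[0,0,0,0,0,0,0]]]'; python3 - <<'E'
from plan import *
Rt=toolR(-0.106,0)
print(rel([0.5738,-0.2869,0.115],Rt)); c=snap("wrist","w7"); crop(c,0,0,512,384,"w7b"); print(get_obs()["clock"])
E
```

```text
clock: 9.85
eef_pos: [0.5723, -0.2884, 0.237]
tool_rot: [0.744, 0.668, -0.001, -0.002]
ft_force: [0.7, 0.4, -2.1]
grip_width: 0.0082
clock: 10.1
eef_pos: [0.5711, -0.2876, 0.2347]
tool_rot: [0.744, 0.668, -0.001, -0.004]
ft_force: [0.8, 0.9, -2.7]
grip_width: 0.0082
(array([0.0005, 0.0035, 0.1197]), array([-0.0078, -0.0036, -0.0019]))
10.15
```

View pics/w7b.png

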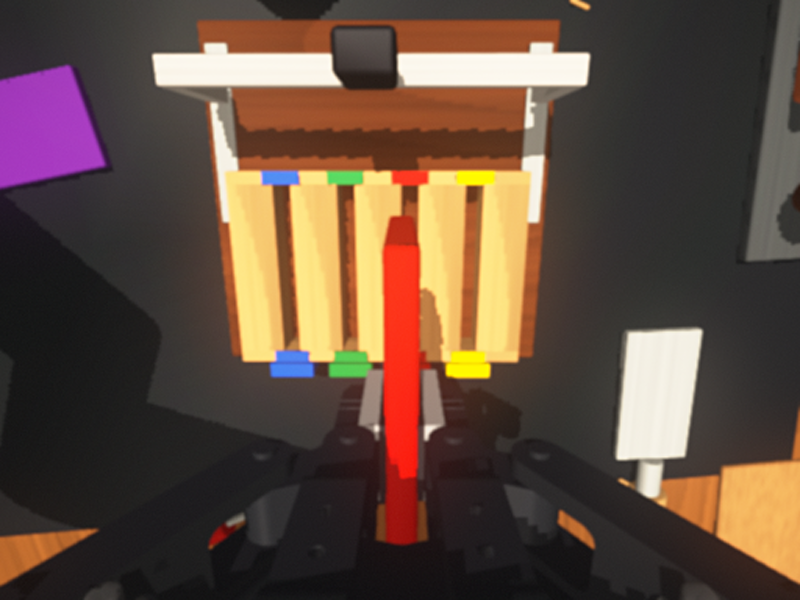

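```bash
python3 -m pendant '[[[0,0,0.003,0.04,-0.008,-0.0036,-0.002],[0,0.0005,0.0035,0.08,-0.008,-0.0036,-0.002],[0,0.0005,0.0035,0.108,-0.008,-0.0036,-0.002],[0,0.0005,0.0035,0.117,-0.008,-0.0036,-0.002],[0,0.0005,0.0035,0.117,-0.008,-0.0036,-0.002],[0,0.0005,0.0035,0.117,-0.008,-0.0036,-0.002]]]'; python3 - <<'E'
from plan import *
Rt=toolR(-0.106,0)
print(rel([0.5738,-0.2869,0.115],Rt)); c=snap("wrist","w8"); crop(c,130,100,400,300,"w8b"); d=snap("scene","sc8"); crop(d,180,190,300,280,"sc8b"); print(get_obs()["clock"])
E
```

```text
clock: 10.9
eef_pos: [0.5756, -0.2867, 0.1204]
tool_rot: [0.743, 0.669, 0.001, 0.002]
ft_force: [-0.4, 0.1, -2.1]
grip_width: 0.0082
(array([-0.0004, -0.0018,  0.0054]), array([0.0045, 0.0017, 0.0017]))
11.0
```

View pics/w8b.png

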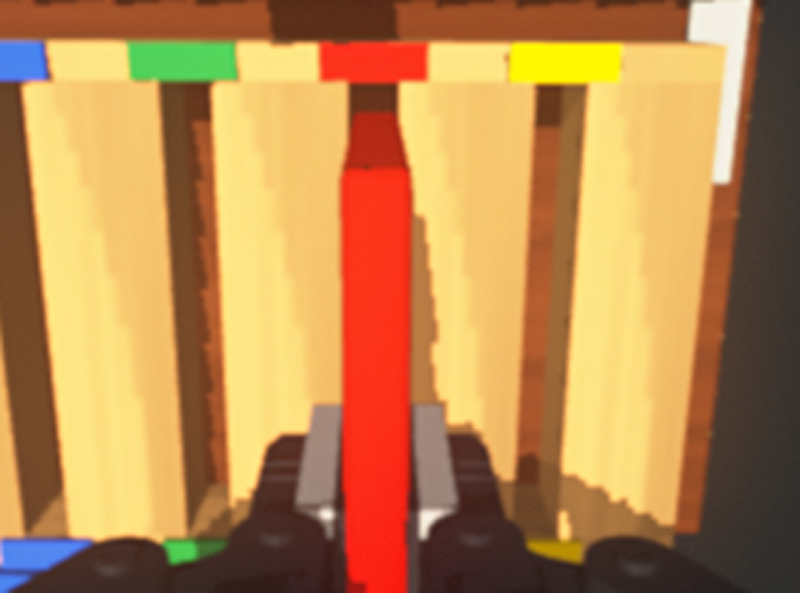

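View pics/sc8b.png

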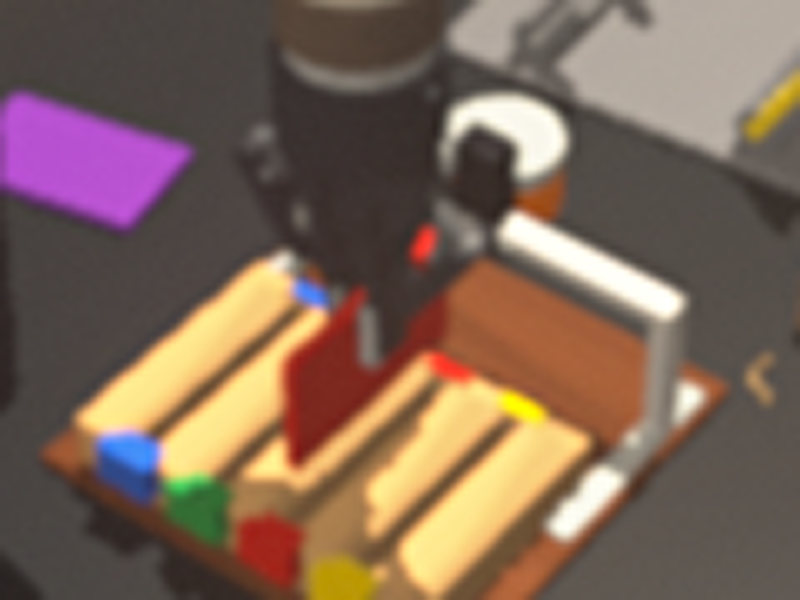

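```bash
python3 - <<'E'
from rackfit import *
c=load("w8"); img=c["img"].astype(float)
for r in range(128,140,2): print(r,[np.round(p,1) for p in edges(img,[r],130,390,50)[0][1]])
for r in range(160,250,15): print(r,[np.round(p,1) for p in edges(img,[r],130,390,50)[0][1]])
hsv=cv2.cvtColor(c["img"],cv2.COLOR_RGB2HSV)
m=((hsv[...,0]<=8)|(hsv[...,0]>=172))&(hsv[...,1]>190)
for r in range(134,175,4):
    xs=np.where(m[r,200:300])[0]+200; print(r,xs.min(),xs.max(),xs.mean())
E
```

```text
128 [np.float64(137.2), np.float64(183.1), np.float64(201.1), np.float64(247.0), np.float64(264.0), np.float64(310.1), np.float64(328.0), np.float64(379.9)]
130 [np.float64(137.0), np.float64(183.2), np.float64(200.7), np.float64(247.1), np.float64(264.0), np.float64(310.3), np.float64(327.8), np.float64(379.6)]
132 [np.float64(137.1), np.float64(183.3), np.float64(200.7), np.float64(247.1), np.float64(264.0), np.float64(310.2), np.float64(327.5), np.float64(379.3)]
134 [np.float64(137.3), np.float64(183.4), np.float64(200.9), np.float64(247.1), np.float64(263.9), np.float64(310.2), np.float64(327.4), np.float64(379.2)]
136 [np.float64(137.6), np.float64(183.6), np.float64(200.9), np.float64(247.0), np.float64(263.9), np.float64(310.1), np.float64(327.3), np.float64(379.0)]
138 [np.float64(137.8), np.float64(183.8), np.float64(201.0), np.float64(247.0), np.float64(264.0), np.float64(310.0), np.float64(327.1), np.float64(378.7)]
160 [np.float64(140.1), np.float64(185.1), np.float64(202.1), np.float64(244.3), np.float64(268.5), np.float64(308.8), np.float64(325.6), np.float64(376.1)]
1
[... 324 characters left out ...]
at64(144.9), np.float64(188.0), np.float64(204.2), np.float64(244.8), np.float64(276.3), np.float64(306.2), np.float64(322.5), np.float64(365.3)]
220 [np.float64(130.5), np.float64(146.5), np.float64(189.0), np.float64(205.0), np.float64(244.9), np.float64(275.2), np.float64(305.6), np.float64(321.4), np.float64(363.7)]
235 [np.float64(132.3), np.float64(148.0), np.float64(190.0), np.float64(205.7), np.float64(244.9), np.float64(304.7), np.float64(320.4), np.float64(362.0)]Traceback (most recent call last):
  File "<stdin>", line 8, in <module>
    return umr_minimum(a, axis, None, out, keepdims, initial, where)
ValueError: zero-size array to reduction operation minimum which has no identity
```

```bash
cat >> rackfit.py <<'E'
def slotline(c,rows,xr,lines,y0=-0.2847,th=50):
    """lines: list of (col at rows[0] approx, rack x). track edges."""
    img=c["img"].astype(float); W=[];X=[]
    last=[l[0] for l in lines]
    for r in rows:
        pk=np.array(edges(img,[r],*xr,th)[0][1])
        for i,(c0,x) in enumerate(lines):
            if len(pk)==0: continue
            j=np.argmin(abs(pk-last[i]))
            if abs(pk[j]-last[i])<2.0: last[i]=pk[j]; W.append(unproj(c,[(pk[j],r)],0.036)[0][:2]); X.append(x)
    W=np.array(W);X=np.array(X)
    f=lambda p: np.cos(p[1])*(W[:,0]-p[0])+np.sin(p[1])*(W[:,1]-y0)-X*p[2]
    s=least_squares(f,[0.553,-0.106,1]); return s.x,np.sqrt(np.mean(s.fun**2)),len(X)
def redcols(c,rows,kind="red",x0=200,x1=300):
    hsv=cv2.cvtColor(c["img"],cv2.COLOR_RGB2HSV); h=hsv[...,0]
    m=(((h<=6)|(h>=174))&(hsv[...,1]>215)) if kind=="red" else ((h>=24)&(h<=34)&(hsv[...,1]>200))
    out=[]
    for r in rows:
        xs=np.where(m[r,x0:x1])[0]+x0
        out.append((r,int(xs.min()),int(xs.max()),float(xs.mean())) if len(xs) else (r,None))
    return out
E
python3 - <<'E'
from rackfit import *
c=load("w8")
lines=[(183.1,-.027),(201,-.015),(310.2,.057),(328,.069)]
print(slotline(c,range(128,240,3),(130,390),lines))
print(slotline(c,range(128,136),(130,390),[(247,.015),(264,.027)]+lines))
print(redcols(c,range(132,200,4)))
p,Rm,o=tool(); print(p)
E
```

```text
(array([ 0.55313473, -0.10894915,  0.99739703]), np.float64(0.00025113302994660207), 152)
(array([ 0.55271834, -0.11675644,  0.996102  ]), np.float64(0.0002918420851490885), 48)
[(132, None), (136, None), (140, 249, 263, 256.0), (144, 249, 263, 256.0), (148, 249, 264, 256.5), (152, 248, 265, 256.5), (156, 247, 266, 256.5), (160, 246, 267, 256.5), (164, 246, 267, 256.5), (168, 246, 268, 257.0), (172, 246, 268, 257.0), (176, 246, 267, 256.5), (180, 246, 267, 256.5), (184, 246, 267, 256.5), (188, 246, 267, 256.5), (192, 246, 267, 256.5), (196, 246, 267, 256.5)]
[ 0.57542729 -0.28690274  0.12029183]
```

```bash
python3 - <<'E'
from plan import *
c=load("w8")
ey=np.array([0.1075,0.9942])
a=unproj(c,[(256.5,138.0)],0.1204-0.0545)[0]; b=unproj(c,[(256.5,127.6)],0.036)[0]; t=unproj(c,[(256.5,157)],0.1204+0.0115)[0]
p,Rm,o=tool()
for n,q in (("plate end bottom",a),("plate end top",t),("slot end/tag",b)): print(n,q,"rel TCP along y",(q[:2]-p[:2])@ey)
print(rel([0.5740,-0.2870,0.0625],toolR(-0.108,0)), p)
E
```

```text
plate end bottom [ 0.58036516 -0.23315301  0.0659    ] rel TCP along y 0.05396880379672926
plate end top [ 0.58017036 -0.23259712  0.1319    ] rel TCP along y 0.05450052954932899
slot end/tag [ 0.58083746 -0.2297514   0.036     ] rel TCP along y 0.057401455837443716
(array([-0.0002, -0.0017,  0.0578]), array([0.0044, 0.0016, 0.0033])) [ 0.57542729 -0.28690274  0.12029183]
```

```bash
python3 -m pendant '[[[0,0,-0.001,0.008,0.004,0.0016,0.003],[0,0,-0.0016,0.016,0.004,0.0016,0.003],[0,0,-0.0016,0.024,0.004,0.0016,0.003],[0,0,-0.0016,0.025,0.004,0.0016,0.003],[0,0,-0.0016,0.025,0.004,0.0016,0.003]]]'; python3 - <<'E'
from rackfit import *
from plan import *
c=snap("wrist","w9"); crop(c,130,100,400,300,"w9b")
img=c["img"].astype(float)
for r in (110,114,118,122,160,200): print(r,np.round(edges(img,[r],120,400,50)[0][1],1))
print(redcols(c,range(112,180,6))); p,Rm,o=tool(); print(p,np.round(Rm,4).tolist())
E
```

```text
clock: 11.62
eef_pos: [0.5739, -0.2867, 0.095]
tool_rot: [0.744, 0.668, 0.0, -0.0]
ft_force: [-0.4, -0.2, -2.0]
grip_width: 0.0083
110 [377.8]
114 [377.9]
118 [133.6 164.4 206.2 237.4 279.5 399.3]
122 [134.5 164.8 206.4 238.1 279.5 399. ]
160 [127.6 178.5 197.9 244.3 269.1 319.3 338.8 394. ]
200 [132.3 181.4 200.  244.9 276.8 317.  335.5 384.7]
[(112, None), (118, 239, 278, 258.5), (124, 240, 278, 259.0), (130, 250, 268, 259.0), (136, None), (142, 250, 264, 257.0), (148, 249, 265, 257.0), (154, 247, 266, 256.5), (160, 246, 267, 256.5), (166, 246, 268, 257.0), (172, 246, 267, 256.5), (178, 246, 267, 256.5)]
[ 0.57403244 -0.28683156  0.09528325] [[0.1075, 0.9942, 0.0005], [0.9942, -0.1075, -0.0001], [-0.0001, 0.0005, -1.0]]
```

View pics/w9b.png

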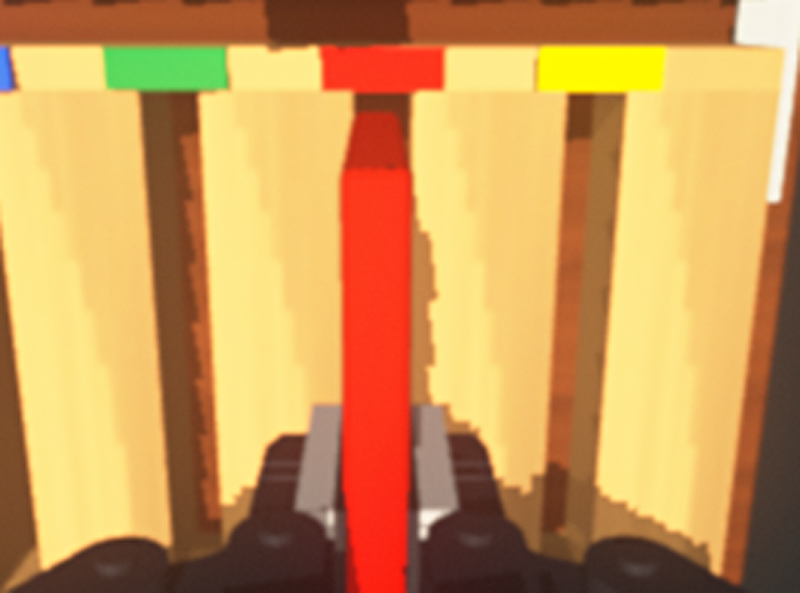

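```bash
python3 - <<'E'
from rackfit import *
from plan import *
c=load("w9"); img=c["img"].astype(float)
for r in range(129,139): print(r,np.round(edges(img,[r],230,290,25)[0][1],1), img[r,244:274].sum(1).astype(int).tolist())
lines=[(178.5,-.027),(197.9,-.015),(319.3,.057),(338.8,.069)]
print(slotline(c,range(160,230,3),(120,400),lines)); print(slotline(c,list(range(160,130,-2)),(120,400),lines))
crop(c,225,110,295,160,"w9c")
E
```

```text
129 [238.2 279.4] [359, 363, 366, 370, 361, 354, 342, 339, 341, 343, 342, 336, 338, 344, 340, 341, 343, 340, 339, 341, 344, 339, 341, 339, 342, 343, 352, 361, 367, 365]
130 [238.1 248.8 269.4 279.4] [453, 461, 461, 460, 433, 379, 340, 333, 334, 336, 339, 336, 335, 337, 337, 337, 336, 334, 339, 337, 337, 334, 338, 340, 353, 377, 416, 466, 488, 486]
131 [248.8 268.9] [552, 554, 556, 544, 493, 385, 289, 262, 264, 269, 266, 265, 267, 264, 268, 262, 266, 267, 267, 269, 261, 262, 266, 283, 342, 431, 519, 585, 605, 604]
132 [248.8 268.5] [584, 583, 581, 570, 508, 363, 231, 202, 202, 199, 199, 204, 200, 203, 202, 203, 199, 203, 202, 197, 201, 198, 200, 232, 337, 492, 595, 630, 634, 631]
133 [248.9 268.4] [583, 580, 583, 571, 512, 363, 227, 194, 194, 202, 195, 196, 199, 194, 201, 198, 196, 197, 199, 196, 200, 195, 198, 232, 353, 525, 610, 634, 631, 630]
134 [248.9 268.3] [580, 580, 579, 568, 510, 361, 236, 193, 199, 199, 206, 204, 203, 200, 201, 204, 198, 204, 200, 200, 204, 195, 201, 231, 351, 526, 610, 632, 631, 626]
135 [248.8 268.3] [579, 579, 580, 568, 505, 363, 230, 198, 202, 203, 200, 200, 205, 198, 206, 203, 202, 203, 204, 204, 200, 200, 205, 232, 355, 523, 612, 631, 631, 626]
136 [248.9 268.3] [577, 580, 579, 568, 508, 362, 232, 205, 203, 206, 205, 206, 207, 203, 210, 207, 206, 206, 212, 205, 204, 202, 207, 236, 357, 524, 611, 630, 631, 625]
137 [248.9 268.3] [579, 580, 581, 571, 522, 380, 249, 221, 227, 227, 224, 228, 227, 231, 225, 222, 229, 229, 221, 210, 209, 206, 206, 235, 353, 527, 612, 630, 628, 627]
138 [248.9 268.3] [580, 579, 584, 577, 534, 408, 265, 243, 246, 252, 249, 247, 248, 249, 247, 250, 255, 247, 239, 226, 219, 202, 209, 233, 353, 527, 610, 631, 628, 627]
(array([ 0.55313821, -0.10891541,  0.99728556]), np.float64(0.00023767794644006653), 96)
(array([ 0.55308923, -0.11007238,  0.99749971]), np.float64(0.0002357605774836116), 60)
```

View pics/w9c.png

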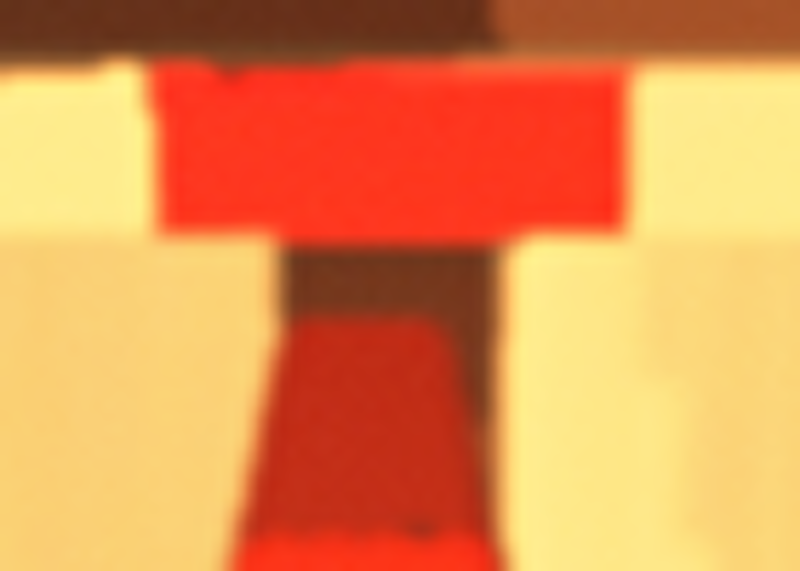

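```bash
python3 -m pendant '[[[0,0,0.0009,0,0,0,0],[0,0,0.0009,0,0,0,0],[0,0,0.0009,0.003,0,0,0],[0,0,0.0009,0.006,0,0,0],[0,0,0.0009,0.009,0,0,0],[0,0,0.0009,0.012,0,0,0],[0,0,0.0009,0.012,0,0,0]]]'; python3 - <<'E'
from plan import *
c=snap("wrist","w10"); crop(c,190,90,330,195,"w10b"); p,Rm,o=tool(); print(p,np.round(Rm,4).tolist(),np.round(o["ft_force"],1),np.round(o["ft_torque"],2))
E
```

```text
clock: 12.55
eef_pos: [0.5747, -0.2868, 0.0828]
tool_rot: [0.744, 0.668, -0.0, -0.0]
ft_force: [-0.0, 0.0, -1.5]
grip_width: 0.0081
[ 0.57482921 -0.28688146  0.08306006] [[0.1075, 0.9942, 0.0001], [0.9942, -0.1075, 0.0001], [0.0001, 0.0001, -1.0]] [ 0.7  0.  -2.2] [0.06 0.04 0.  ]
```

View pics/w10b.png

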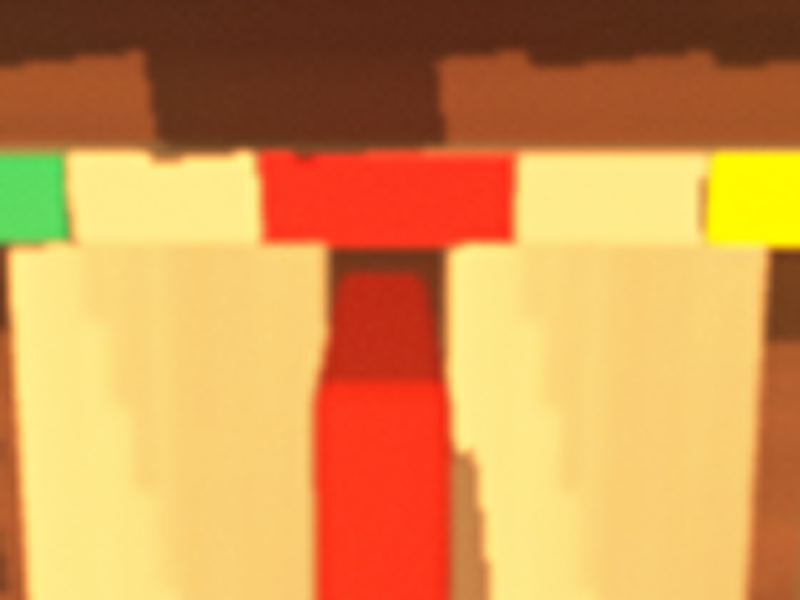

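The plate is entering the red slot centred with no contact force. I'll continue down.

```bash
python3 -m pendant '[[[0,0,0.0003,0.004,0,0,0],[0,0,0.0003,0.008,0,0,0],[0,0,0.0003,0.012,0,0,0],[0,0,0.0003,0.016,0,0,0],[0,0,0.0003,0.018,0,0,0],[0,0,0.0003,0.018,0,0,0]]]'; python3 -m pendant '[[[0,0,0,0.002,0,0,0],[0,0,0,0.003,0,0,0],[0,0,0,0.003,0,0,0]]]'
```

```text
clock: 13.35
eef_pos: [0.575, -0.2869, 0.0648]
tool_rot: [0.744, 0.668, -0.0, -0.0]
ft_force: [-0.4, 0.1, -1.9]
grip_width: 0.0081
clock: 13.72
eef_pos: [0.5749, -0.2868, 0.0617]
tool_rot: [0.744, 0.668, -0.0, -0.0]
ft_force: [0.9, 0.4, -3.1]
grip_width: 0.0081
```

```bash
python3 -m pendant '[[[0,0,0,0.001,0,0,0],[0,0,0,0.002,0,0,0],[0,0,0,0.002,0,0,0]]]'; python3 -m pendant '[[[0,0,0,0.001,0,0,0],[0,0,0,0.002,0,0,0],[0,0,0,0.002,0,0,0]]]'
```

```text
clock: 14.1
eef_pos: [0.575, -0.2869, 0.0599]
tool_rot: [0.744, 0.668, -0.0, -0.0]
ft_force: [0.4, -0.7, -1.4]
grip_width: 0.0083
clock: 14.48
eef_pos: [0.575, -0.287, 0.0597]
tool_rot: [0.744, 0.668, 0.0, 0.0]
ft_force: [-3.1, 1.1, 8.0]
grip_width: 0.0076
```

Seated with +8 N of floor contact at TCP z=0.0597. I'll release and rise, and log the joints to check reach for the yellow plate.

```bash
python3 -c "
from h import *
p,Rm,o=tool(); print(p.tolist(),o['joint_pos'])"; python3 -m pendant '[[[0.15,0,0,-0.0005,0,0,0],[0.3,0,0,-0.001,0,0,0],[0.35,0,0,-0.001,0,0,0],[0.35,0,0,-0.001,0,0,0],[0.35,0,0,-0.02,0,0,0],[0.35,0,0,-0.06,0,0,0],[0.35,0,0,-0.12,0,0,0],[0.35,0,0,-0.18,0,0,0],[0.35,0,0,-0.18,0,0,0]]]'; python3 - <<'E'
from plan import *
c=snap("wrist","w11"); crop(c,0,0,512,384,"w11b"); p,Rm,o=tool(); print(p.tolist(),o['joint_pos'])
d=snap("scene","sc11"); crop(d,180,190,300,280,"sc11b")
E
```

```text
[0.5750448790659284, -0.2869742262605646, 0.05971661546227795] [-4.62970310e-01  6.50598251e-01  1.30375203e-01  1.04978632e+00
  1.93511489e-04  1.21564719e+00]
clock: 15.6
eef_pos: [0.5777, -0.2884, 0.2468]
tool_rot: [0.744, 0.668, 0.003, 0.006]
ft_force: [-0.0, 0.0, 1.9]
grip_width: 0.0297
[0.5763728020808712, -0.2876824903560815, 0.24308834594030143] [-4.63040993e-01  5.34755595e-01  4.21832816e-01  1.45017998e+00
  2.10691660e-04  1.21563318e+00]
```

View pics/w11b.png

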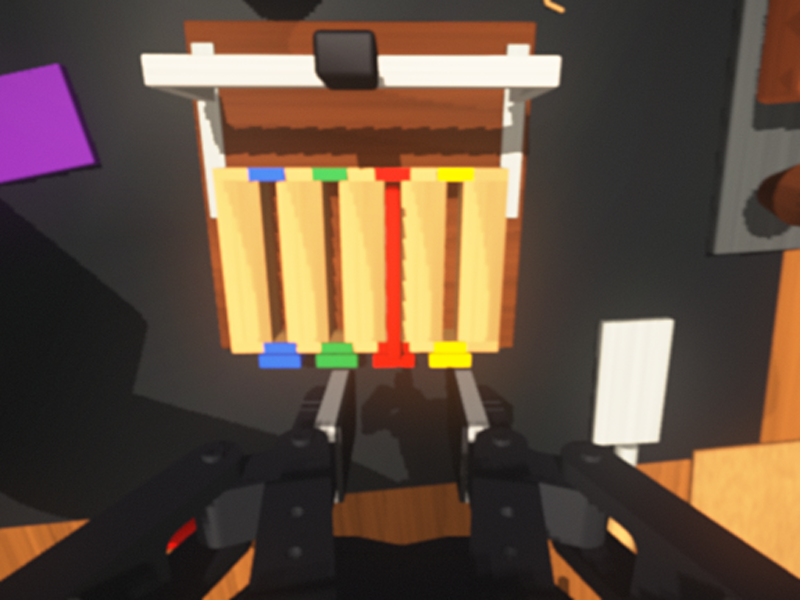

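View pics/sc11b.png

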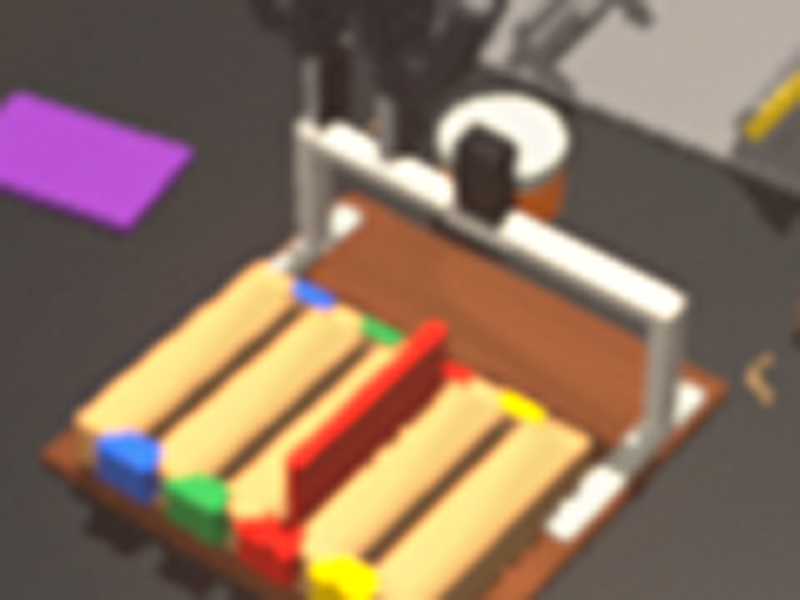

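The red plate stands in the red slot, between the red tags. Now a quick reach check for the yellow grasp from the logged joints.

```bash
python3 - <<'E'
import numpy as np
from scipy.optimize import least_squares
D=[([0,.2414,.0037,1.3352],np.hypot(.4994,0),.2494),([.463,.6506,.1304,1.0498],np.hypot(.57504,.28697),.0597),([.463,.53476,.42183,1.45018],np.hypot(.57637,.28768),.2431),([.259,.90503,.75203,1.91546],np.hypot(.5627,.1917),.1567)]
def fk(p,q):
    a,b,L,h,x0,ga=p; pit=q[1]-q[2]+q[3]; f=q[1]-q[2]+ga
    return x0+a*np.sin(q[1])+b*np.cos(f)+L*np.cos(pit), h+a*np.cos(q[1])-b*np.sin(f)-L*np.sin(pit)
f=lambda p:np.concatenate([np.array(fk(p,q))-[r,z] for q,r,z in D]+[0.01*(np.array(p)-[.4,.4,.25,.3,0,0])])
s=least_squares(f,[.4,.4,.25,.3,0,0]); print(np.round(s.x,4),np.round(s.fun[:8],4))
p=s.x
for r,z in ((.652,.0665),(.682,.118),(.702,.153)):
  for tilt in (30,20,10,0):
    pit=np.pi/2+np.radians(tilt)
    g=lambda u:np.array(fk(p,[0,u[0],u[1],pit-u[0]+u[1]]))-[r,z]
    t=least_squares(g,[.9,.6],bounds=([-1.05,-1.09],[1.87,1.28])); print(r,z,tilt,np.round(t.x,3),"q4",round(pit-t.x[0]+t.x[1],3),"err",np.round(t.fun,4))
E
```

```text
[ 0.4897  0.394   0.3785  0.236  -0.001  -0.0245] [ 0.0009  0.0003 -0.0003  0.0001 -0.0003  0.001  -0.0003 -0.0013]
0.652 0.0665 30 [1.165 1.051] q4 1.981 err [-0. -0.]
0.652 0.0665 20 [0.957 0.687] q4 1.65 err [-0. -0.]
0.652 0.0665 10 [0.797 0.411] q4 1.36 err [-0. -0.]
0.652 0.0665 0 [0.662 0.171] q4 1.08 err [-0. -0.]
0.682 0.118 30 [1.216 1.28 ] q4 2.158 err [-0.0206 -0.005 ]
0.682 0.118 20 [1.026 0.961] q4 1.855 err [-0. -0.]
0.682 0.118 10 [0.832 0.616] q4 1.529 err [-0. -0.]
0.682 0.118 0 [0.68  0.345] q4 1.236 err [ 0. -0.]
0.702 0.153 30 [1.184 1.28 ] q4 2.19 err [-0.0475 -0.013 ]
0.702 0.153 20 [1.135 1.279] q4 2.064 err [-0.0001 -0.    ]
0.702 0.153 10 [0.874 0.787] q4 1.659 err [-0. -0.]
0.702 0.153 0 [0.704 0.48 ] q4 1.347 err [ 0. -0.]
```

```bash
python3 - <<'E'
from plan import *
from scipy.optimize import least_squares
p=[0.4897,0.394,0.3785,0.236,-0.001,-0.0245]
def fk(q):
    a,b,L,h,x0,ga=p; pit=q[1]-q[2]+q[3]; f=q[1]-q[2]+ga
    return x0+a*np.sin(q[1])+b*np.cos(f)+L*np.cos(pit), h+a*np.cos(q[1])-b*np.sin(f)-L*np.sin(pit)
for r,z,tilt in ((.644,.16,15),(.644,.16,20),(.654,.12,30),(.654,.14,25),(.648,.13,30),(.654,.09,30),(.664,.0882,30),(.667,.0925,30),(.66,.12,20),(.65,.17,10)):
    pit=np.pi/2+np.radians(tilt)
    g=lambda u:np.array(fk([0,u[0],u[1],pit-u[0]+u[1]]))-[r,z]
    t=least_squares(g,[.9,.6],bounds=([-1.05,-1.09],[1.87,1.28])); print(r,z,tilt,np.round(t.x,3),"q4",round(pit-t.x[0]+t.x[1],3),"err",np.round(t.fun,4))
c=load("w4")
print(unproj(c,np.array([(685,292),(645,395),(640,465),(700,400)])/1.5625,0.02))
Rt=toolR(-0.035,np.radians(15)); print(rel([0.6,-0.05,0.24],toolR(-0.035,0))); print(rel([0.64,0.069,0.17],Rt))
E
```

```text
0.644 0.16 15 [0.803 0.649] q4 1.679 err [-0. -0.]
0.644 0.16 20 [0.893 0.799] q4 1.826 err [-0. -0.]
0.654 0.12 30 [1.169 1.197] q4 2.122 err [-0. -0.]
0.654 0.14 25 [1.035 1.002] q4 1.975 err [-0. -0.]
0.648 0.13 30 [1.138 1.156] q4 2.112 err [-0. -0.]
0.654 0.09 30 [1.167 1.116] q4 2.043 err [-0. -0.]
0.664 0.0882 30 [1.224 1.233] q4 2.104 err [-0. -0.]
0.667 0.0925 30 [1.24 1.28] q4 2.134 err [-0.0008 -0.0002]
0.66 0.12 20 [0.952 0.815] q4 1.783 err [-0. -0.]
0.65 0.17 10 [0.731 0.559] q4 1.574 err [-0. -0.]
[[ 0.77248563  0.07113265  0.02      ]
 [ 0.75161249 -0.01461771  0.02      ]
 [ 0.75449681 -0.08095137  0.02      ]
 [ 0.79671046 -0.02104524  0.02      ]]
(array([ 2.384e-01, -9.000e-04,  2.000e-04]), array([ 0.0025,  0.0008, -0.0728]))
(array([0.3611, 0.0259, 0.0702]), array([ 0.2642, -0.0088, -0.0725]))
```

```bash
python3 -m pendant '[[[0.6,0.055,0.004,0,0,0,-0.01],[0.8,0.115,0.008,0,0,0,-0.02],[1,0.175,0.012,0,0.02,-0.001,-0.035],[1,0.235,0.016,0.01,0.08,-0.003,-0.05],[1,0.295,0.02,0.03,0.15,-0.005,-0.06],[1,0.345,0.024,0.055,0.22,-0.007,-0.07],[1,0.361,0.026,0.07,0.264,-0.009,-0.0725],[1,0.361,0.026,0.07,0.264,-0.009,-0.0725],[1,0.361,0.026,0.07,0.264,-0.009,-0.0725]]]'; python3 - <<'E'
from platefit import *
from plan import *
c=snap("wrist","w12"); crop(c,0,0,512,384,"w12b"); print(get_obs()["joint_pos"])
h=hullmask(c,"yel",(200,60,400,300)); print(fit([(c,h)],[0.64,0.0684,-0.035,0.05]),fit([(c,h)],[0.64,0.0684,-0.035,0.05],True))
E
```

```text
clock: 16.82
eef_pos: [0.6395, 0.0681, 0.1693]
tool_rot: [0.713, 0.688, -0.091, -0.094]
ft_force: [-0.0, -0.8, 0.8]
grip_width: 0.0857
[0.09114256 0.79765222 0.67009586 1.70257123 0.03236075 1.69420617]
comp [ 277  124   45  155 2951]
(array([ 0.63884997,  0.06864143, -0.03505255]), np.float64(0.0211282221576522)) (array([ 0.63904953,  0.0692606 , -0.03296858,  0.05118283]), np.float64(0.01782974665173942))
```

View pics/w12b.png

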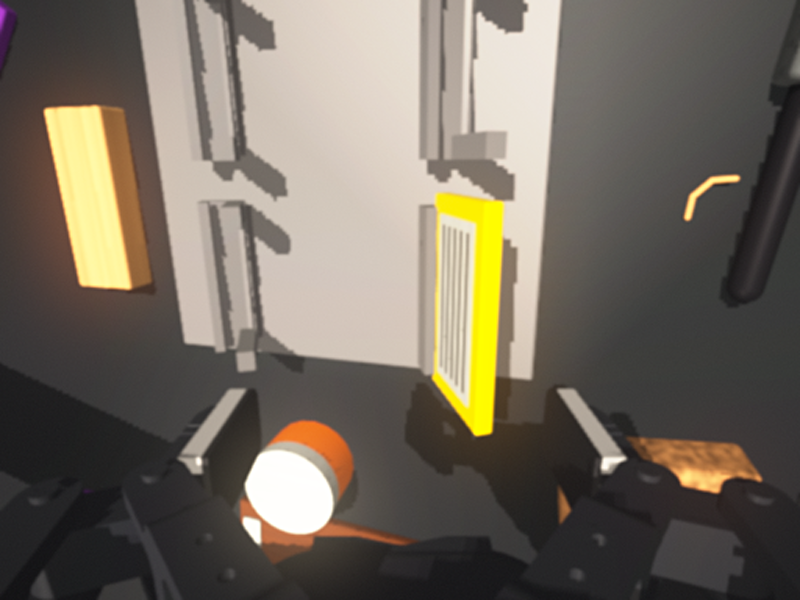

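The yellow plate is re-measured at (0.639, 0.0686). Next I'll tilt to 30° above it, then go down around it.

```bash
python3 - <<'E'
from plan import *
Rt=toolR(-0.035,np.pi/6); ez=-Rt[:,2]; T=np.array([0.6393,0.0685,0.0505])+0.019*ez; print(T)
print(rel([0.645,0.068,0.135],Rt)); print(rel(T,Rt))
E
```

```text
[0.64879418 0.06816757 0.06695448]
(array([0.0005, 0.0141, 0.033 ]), array([ 2.623e-01, -1.000e-04, -1.500e-03]))
(array([0.0008, 0.0354, 0.0977]), array([ 2.623e-01, -1.000e-04, -1.500e-03]))
```

```bash
python3 -m pendant '[[[1,0,0.005,0.01,0.1,0,0],[1,0.0005,0.01,0.02,0.19,0,-0.001],[1,0.0005,0.014,0.033,0.2623,0,-0.0015],[1,0.0005,0.014,0.033,0.2623,0,-0.0015],[1,0.0005,0.014,0.033,0.2623,0,-0.0015]]]'; python3 - <<'E'
from plan import *
c=snap("wrist","w13"); crop(c,0,0,512,384,"w13b"); print(get_obs()["joint_pos"])
Rt=toolR(-0.035,np.pi/6); print(rel([0.6488,0.0682,0.067],Rt))
E
```

```text
clock: 17.5
eef_pos: [0.6452, 0.0672, 0.1366]
tool_rot: [0.696, 0.671, -0.178, -0.185]
ft_force: [0.3, 0.6, 0.3]
grip_width: 0.0855
[0.07900222 1.13955642 1.18683274 2.13374554 0.0573194  1.67050034]
(array([0.0009, 0.0382, 0.06  ]), array([ 0.005 , -0.0009, -0.0006]))
```

View pics/w13b.png

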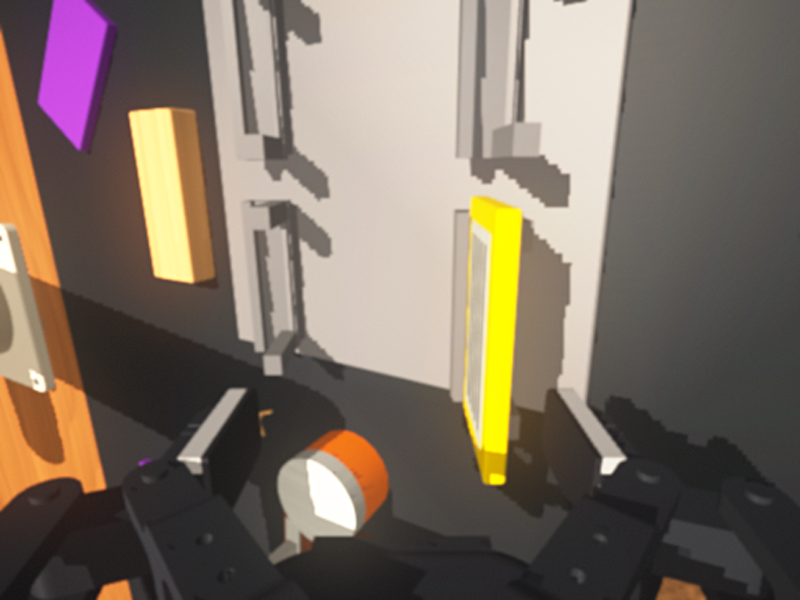

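```bash
python3 -m pendant '[[[1,0,0.008,0.012,0.002,0,0],[1,0.0004,0.016,0.025,0.005,-0.001,0],[1,0.0006,0.025,0.039,0.005,-0.001,0],[1,0.0009,0.033,0.052,0.005,-0.001,0],[1,0.0009,0.038,0.06,0.005,-0.001,0],[1,0.0009,0.038,0.06,0.005,-0.001,0],[1,0.0009,0.038,0.06,0.005,-0.001,0]]]'; python3 - <<'E'
from plan import *
c=snap("wrist","w14"); crop(c,0,0,512,384,"w14b"); o=get_obs(); print(o["joint_pos"],np.round(o["ft_force"],1))
Rt=toolR(-0.035,np.pi/6); print(rel([0.6488,0.0682,0.067],Rt))
E
```

```text
clock: 18.42
eef_pos: [0.6488, 0.0683, 0.0674]
tool_rot: [0.695, 0.671, -0.18, -0.186]
ft_force: [0.3, -0.5, 0.4]
grip_width: 0.0855
[0.07987968 1.16686062 1.06380921 1.98727921 0.05730848 1.67096921] [-0.9 -0.3  0.1]
(array([-0.0001,  0.0002,  0.0007]), array([ 0.0012, -0.0001, -0.0005]))
```

View pics/w14b.png

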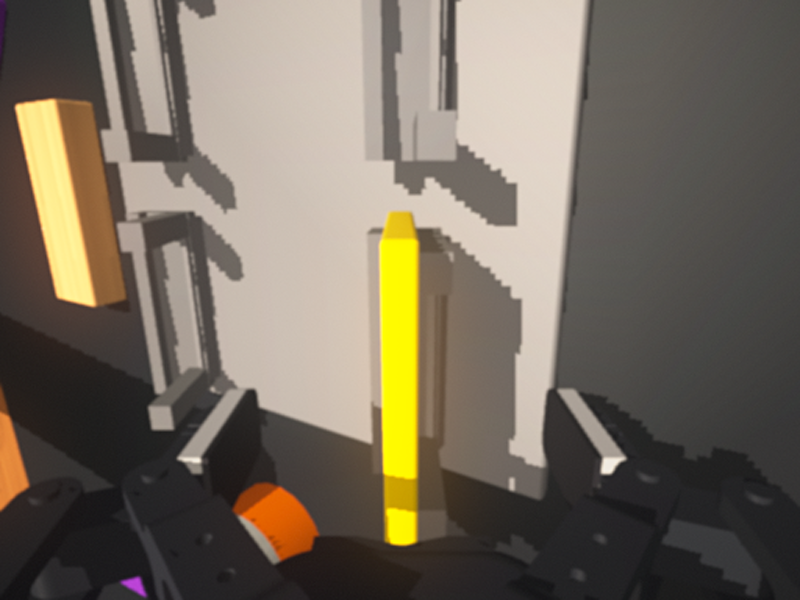

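The yellow plate is centred between the pads (column 400). I'll close and lift along its plane.

```bash
python3 -m pendant '[[[0.4,0,0,0,0,0,0],[0,0,0,0,0,0,0],[0,0,0,0,0,0,0],[0,0,0,0,0,0,0],[0,0,0,0,0,0,0],[0,0,0,0,0,0,0]]]'; python3 -m pendant '[[[0,0,0,-0.006,0,0,0],[0,0,0,-0.014,0,0,0],[0,0,0,-0.021,0,0,0],[0,0,0,-0.021,0,0,0]]]'; python3 - <<'E'
from plan import *
o=get_obs(); print(o["joint_pos"],np.round(o["ft_force"],1),o["grip_width"])
for t,P in ((30,[0.653,0.068,0.105]),(20,[0.648,0.066,0.13]),(10,[0.63,0.04,0.18]),(0,[0.60,0.0,0.24])): print(t,rel(P,toolR(-0.035 if t else -0.108,np.radians(t))))
print(rel([0.6158,-0.2914,0.24],toolR(-0.108,0)))
E
```

```text
clock: 19.23
eef_pos: [0.6487, 0.0683, 0.068]
tool_rot: [0.695, 0.671, -0.18, -0.186]
ft_force: [-0.1, -0.2, 1.5]
grip_width: 0.0084
clock: 19.73
eef_pos: [0.6591, 0.0679, 0.0858]
tool_rot: [0.695, 0.671, -0.18, -0.186]
ft_force: [-1.2, -0.7, 0.1]
grip_width: 0.0084
[0.0784374  1.21791445 1.22035263 2.09412766 0.05651563 1.66933347] [-1.2 -0.7  0.1] 0.008387706836186712
30 (array([-0.0001, -0.0149, -0.0135]), array([-0.0001,  0.0001, -0.0002]))
20 (array([-0.0023, -0.0317, -0.0327]), array([-1.746e-01,  1.000e-04, -2.000e-04]))
10 (array([-0.0289, -0.0714, -0.0675]), array([-3.491e-01,  2.000e-04, -2.000e-04]))
0 (array([-0.07  , -0.1262, -0.1051]), array([-0.5234,  0.0193,  0.0712]))
(array([-0.3607, -0.1036, -0.1181]), array([-0.5234,  0.0193,  0.0712]))
```

```bash
python3 -m pendant '[[[0,0,-0.015,-0.0135,0,0,0],[0,-0.002,-0.032,-0.033,-0.17,0,0],[0,-0.029,-0.071,-0.067,-0.345,0,0],[0,-0.06,-0.115,-0.1,-0.5,0.015,0.05],[0,-0.08,-0.126,-0.107,-0.5234,0.019,0.071],[0,-0.14,-0.121,-0.11,-0.5234,0.019,0.071],[0,-0.2,-0.116,-0.112,-0.5234,0.019,0.071],[0,-0.26,-0.111,-0.114,-0.5234,0.019,0.071],[0,-0.315,-0.107,-0.116,-0.5234,0.019,0.071],[0,-0.36,-0.1036,-0.118,-0.5234,0.019,0.071]]]'; python3 -m pendant '[[[0,0,0,0,0,0,0],[0,0,0,0,0,0,0]]]'; python3 - <<'E'
from plan import *
c=snap("wrist","w15"); crop(c,0,0,512,384,"w15b"); o=get_obs(); print(np.round(o["ft_force"],1),o["grip_width"])
print(rel([0.6168,-0.2914,0.12],toolR(-0.108,0)))
E
```

```text
clock: 20.98
eef_pos: [0.6145, -0.2927, 0.241]
tool_rot: [0.745, 0.667, 0.0, 0.0]
ft_force: [0.9, -0.8, -1.9]
grip_width: 0.0081
clock: 21.22
eef_pos: [0.6138, -0.2923, 0.2417]
tool_rot: [0.745, 0.667, 0.0, 0.0]
ft_force: [-1.2, 0.7, -2.1]
grip_width: 0.0083
[-0.1  0.3 -2.4] 0.0084503399609976
(array([0.0005, 0.0025, 0.1217]), array([ 0.0011, -0.0001, -0.0007]))
```

View pics/w15b.png

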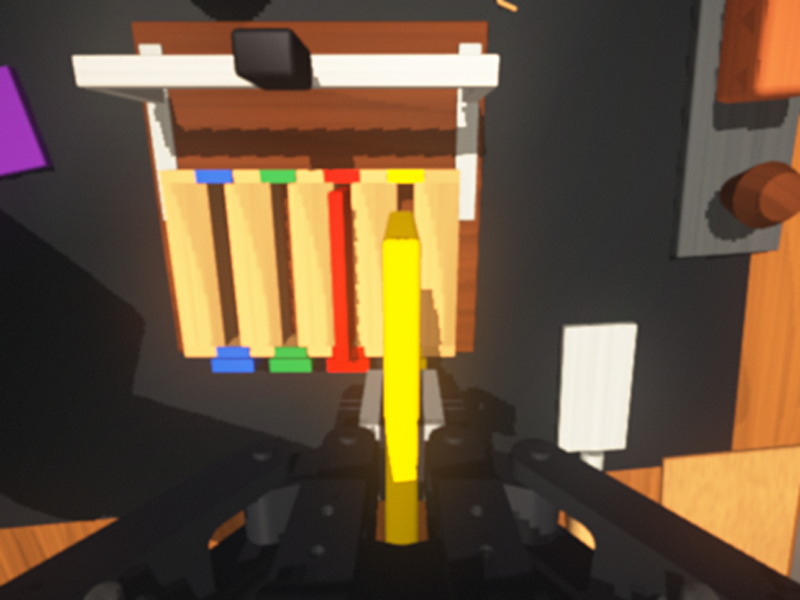

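```bash
python3 -m pendant '[[[0,0.0005,0.0025,0.03,0.001,0,-0.001],[0,0.0005,0.0025,0.07,0.001,0,-0.001],[0,0.0005,0.0025,0.11,0.001,0,-0.001],[0,0.0005,0.0025,0.132,0.001,0,-0.001],[0,0.0005,0.0025,0.142,0.001,0,-0.001],[0,0.0005,0.0025,0.145,0.001,0,-0.001],[0,0.0005,0.0025,0.145,0.001,0,-0.001]]]'; python3 - <<'E'
from rackfit import *
from plan import *
c=snap("wrist","w16"); crop(c,190,90,330,195,"w16b"); o=get_obs(); print(np.round(o["ft_force"],1),o["grip_width"],o["eef_pos"])
print(rel([0.6168,-0.2914,0.095],toolR(-0.108,0))); img=c["img"].astype(float)
for r in range(128,142,2): print(r,np.round(edges(img,[r],230,290,25)[0][1],1))
E
```

```text
clock: 22.15
eef_pos: [0.6177, -0.2912, 0.0981]
tool_rot: [0.744, 0.668, 0.0, 0.001]
ft_force: [0.4, -0.1, -2.0]
grip_width: 0.0082
[-0.9 -0.7 -2.1] 0.008516300966288335 [ 0.61772036 -0.29145216  0.09826937]
(array([-0.    , -0.0009,  0.0033]), array([0.0025, 0.0008, 0.0007]))
128 [234.3 275.3]
130 [245.1 264.9]
132 [245.3 264.8]
134 [245.4 264.8]
136 [245.3 249.2 265. ]
138 [245.2 248.9 265.1]
140 [245.1 265.1]
```

View pics/w16b.png

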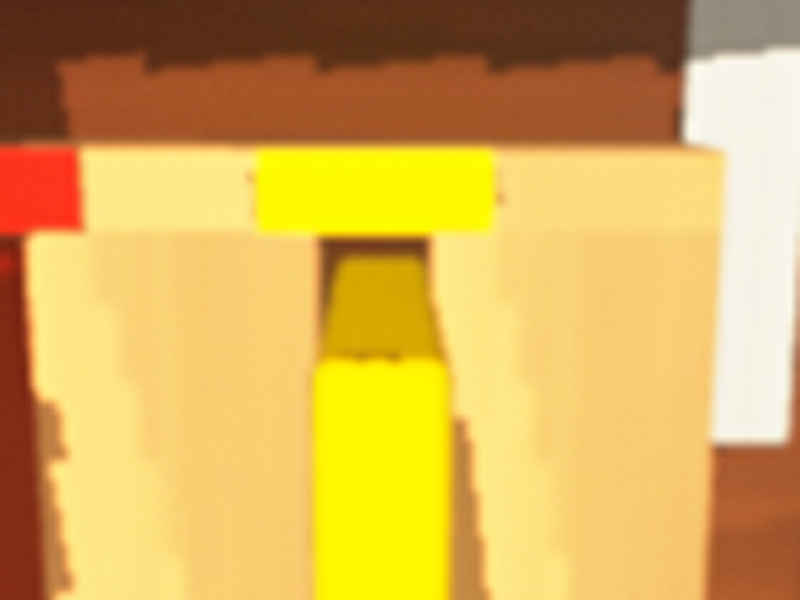

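```bash
python3 - <<'E'
from plan import *
ey=np.array([0.1078,0.9942])
for w,z,rb,rs in (("w9",0.0953-0.0517,137.6,131.2),("w16",0.0983-0.052,134.6,131.3)):
    c=load(w); a=unproj(c,[(256,rb)],z)[0]; b=unproj(c,[(256,rs)],0.036)[0]; print(w,a,b,"gap mm",((b-a)[:2]@ey)*1e3)
print("slot half-length from TCP", (b[:2]-np.array([0.6168,-0.2914]))@ey)
c=load("w16"); crop(c,225,120,285,165,"w16c")
c=load("w15"); s=crop(c,90,100,310,240,"w15c")
E
```

```text
w9 [ 0.57835352 -0.23258389  0.0436    ] [ 0.57864502 -0.2297547   0.036     ] gap mm 2.8442130394685927
w16 [ 0.62238929 -0.23546179  0.0463    ] [ 0.62248389 -0.23457673  0.036     ] gap mm 0.8901269486998212
slot half-length from TCP 0.057106420609452625
```

View pics/w16c.png

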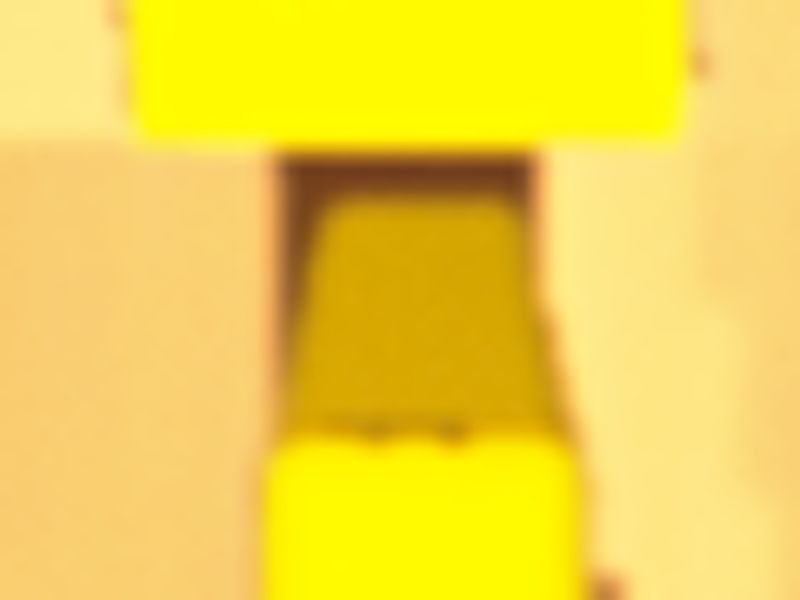

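View pics/w15c.png

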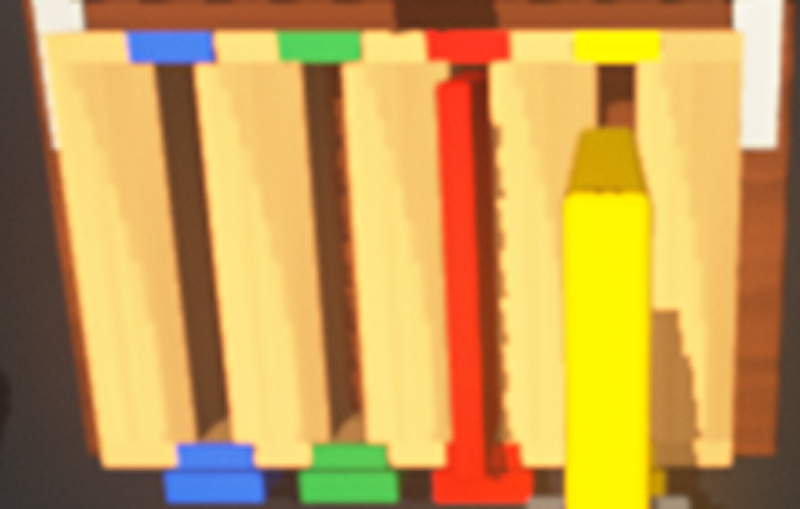

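```bash
python3 -m pendant '[[[0,-0.002,-0.0008,0,0.002,0.0008,0.0007],[0,-0.002,-0.0008,0,0.002,0.0008,0.0007],[0,-0.002,-0.0008,0.004,0.002,0.0008,0.0007],[0,-0.002,-0.0008,0.008,0.002,0.0008,0.0007],[0,-0.002,-0.0008,0.012,0.002,0.0008,0.0007],[0,-0.002,-0.0008,0.016,0.002,0.0008,0.0007],[0,-0.002,-0.0008,0.016,0.002,0.0008,0.0007]]]'; python3 - <<'E'
from plan import *
c=snap("wrist","w17"); crop(c,190,90,330,195,"w17b"); p,Rm,o=tool(); print(p,np.round(o["ft_force"],1),np.round(o["ft_torque"],2)); print(rel([0.6168,-0.2934,0.0597],toolR(-0.108,0)))
E
```

```text
clock: 23.08
eef_pos: [0.6164, -0.2932, 0.0815]
tool_rot: [0.744, 0.668, -0.0, -0.0]
ft_force: [-0.9, 0.7, -2.1]
grip_width: 0.0083
[ 0.61660194 -0.29325248  0.0819387 ] [-0.9  0.1 -2.8] [-0.05  0.    0.03]
(array([-0.0001,  0.0002,  0.0222]), array([-0.0001, -0.0003,  0.0001]))
```

View pics/w17b.png

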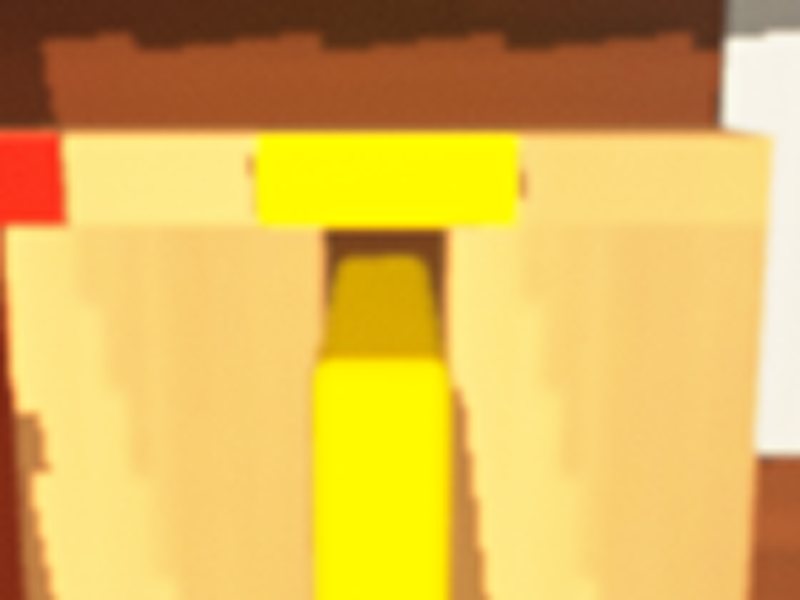

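The yellow plate is centred in its slot (plate at 383 against slot at 386). I'll continue down.

```bash
python3 -m pendant '[[[0,0,0.0003,0.005,0,0,0],[0,0,0.0003,0.01,0,0,0],[0,0,0.0003,0.015,0,0,0],[0,0,0.0003,0.018,0,0,0],[0,0,0.0003,0.019,0,0,0],[0,0,0.0003,0.019,0,0,0]]]'; python3 -m pendant '[[[0,0,0,0.001,0,0,0],[0,0,0,0.002,0,0,0],[0,0,0,0.002,0,0,0]]]'; python3 -m pendant '[[[0,0,0,0.001,0,0,0],[0,0,0,0.002,0,0,0],[0,0,0,0.002,0,0,0]]]'
```

```text
clock: 23.88
eef_pos: [0.6169, -0.2933, 0.0629]
tool_rot: [0.744, 0.668, 0.0, -0.0]
ft_force: [-0.2, -0.3, -1.7]
grip_width: 0.0081
clock: 24.25
eef_pos: [0.6168, -0.2933, 0.0609]
tool_rot: [0.744, 0.668, 0.0, -0.0]
ft_force: [0.4, -0.8, -2.0]
grip_width: 0.0084
clock: 24.62
eef_pos: [0.6169, -0.2933, 0.0589]
tool_rot: [0.744, 0.668, 0.0, -0.0]
ft_force: [0.2, 0.4, -1.9]
grip_width: 0.0081
```

```bash
python3 -m pendant '[[[0,0,0,0.001,0,0,0],[0,0,0,0.002,0,0,0],[0,0,0,0.002,0,0,0]]]'; python3 -c "
from h import *
c=snap('wrist','w18'); crop(c,130,90,390,285,'w18b'); d=snap('scene','sc18'); crop(d,180,190,300,280,'sc18b')"
```

```text
clock: 25.0
eef_pos: [0.6169, -0.2933, 0.0587]
tool_rot: [0.744, 0.668, 0.0, 0.0]
ft_force: [-3.9, 0.4, 5.9]
grip_width: 0.0086
```

View pics/w18b.png

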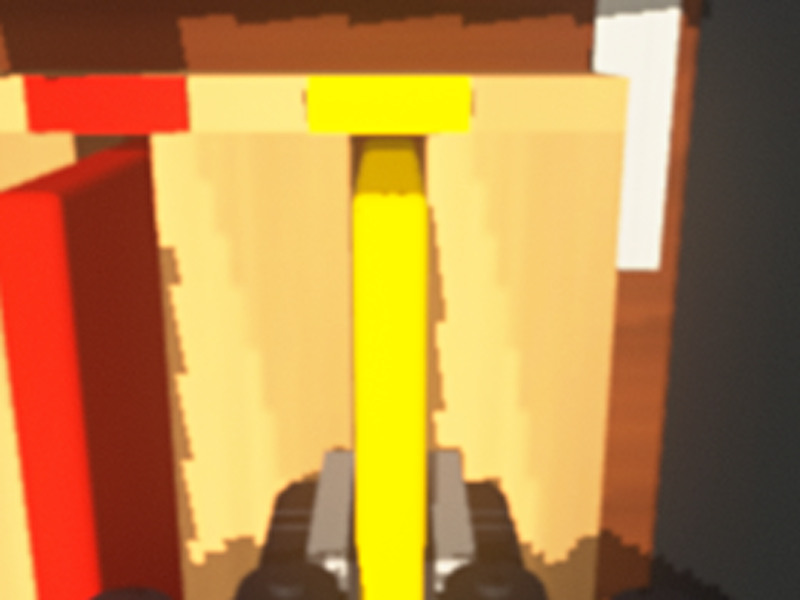

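```bash
python3 -m pendant '[[[0.15,0,0,-0.0005,0,0,0],[0.3,0,0,-0.001,0,0,0],[0.35,0,0,-0.001,0,0,0],[0.35,0,0,-0.001,0,0,0],[0.35,0,0,-0.02,0,0,0],[0.35,0,0,-0.06,0,0,0],[0.35,0,0,-0.12,0,0,0],[0.35,0,0,-0.18,0,0,0],[0.35,0,0,-0.18,0,0,0]]]'; python3 - <<'E'
from plan import *
c=snap("wrist","w19"); crop(c,0,0,512,384,"w19b"); d=snap("scene","sc19"); crop(d,180,190,300,280,"sc19b"); e=snap("side","sd19"); crop(e,220,180,360,285,"sd19b")
print(get_obs()["clock"],rel([0.567,-0.167,0.16],toolR(-0.108,0)))
E
```

```text
clock: 26.22
eef_pos: [0.6195, -0.2947, 0.2463]
tool_rot: [0.744, 0.668, 0.003, 0.007]
ft_force: [-0.1, -0.2, 0.1]
grip_width: 0.0301
26.375 (array([ 0.1201, -0.0627,  0.0779]), array([-0.0004, -0.0004, -0.    ]))
```

View pics/w19b.png

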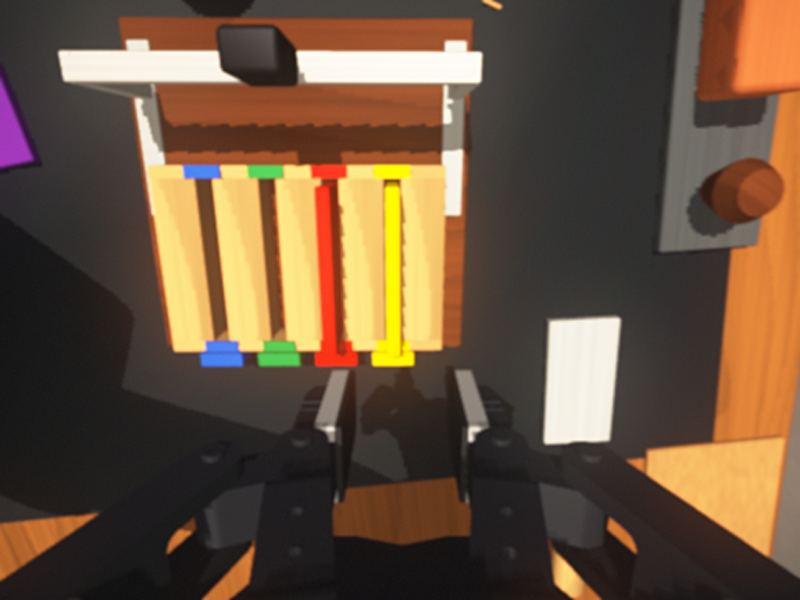

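View pics/sc19b.png

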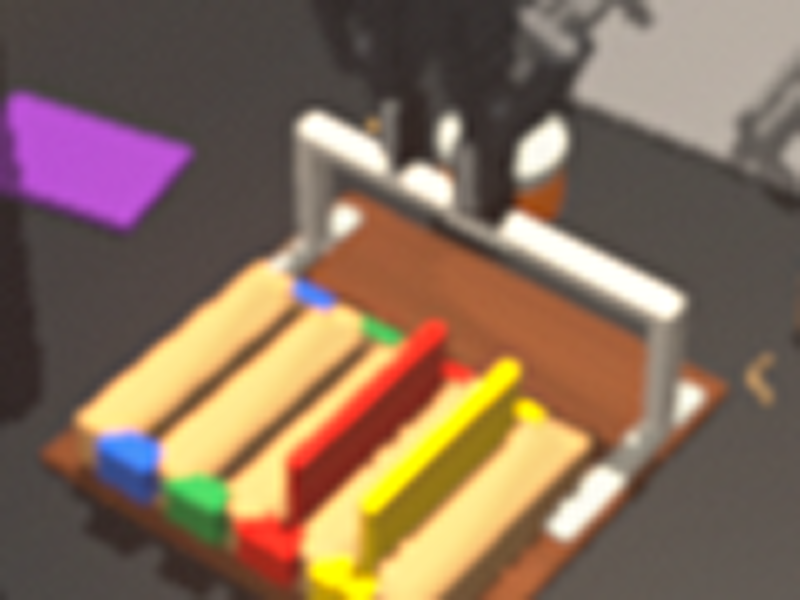

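View pics/sd19b.png

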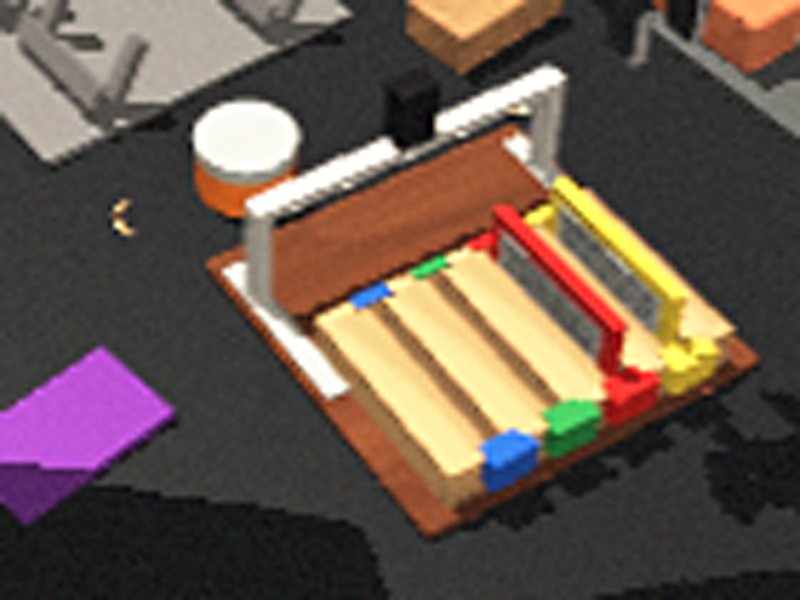

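Both plates stand level in their own slots, and the stand is empty. Now the keeper.

```bash
python3 -m pendant '[[[0.7,0.05,-0.025,0.01,0,0,0],[0.7,0.1,-0.055,0.03,0,0,0],[0.7,0.12,-0.0627,0.06,0,0,0],[0.7,0.12,-0.0627,0.075,0,0,0],[0.7,0.12,-0.0627,0.075,0,0,0]]]'; python3 - <<'E'
from plan import *
c=snap("wrist","w20"); crop(c,100,100,420,340,"w20b")
print(get_obs()["clock"],rel([0.567,-0.167,0.12],toolR(-0.108,0)))
E
```

```text
clock: 27.0
eef_pos: [0.5659, -0.1672, 0.1605]
tool_rot: [0.744, 0.668, -0.001, -0.002]
ft_force: [0.8, 0.1, 0.9]
grip_width: 0.0595
27.05 (array([0.0008, 0.0001, 0.0419]), array([-0.0021, -0.0004, -0.0008]))
```

View pics/w20b.png

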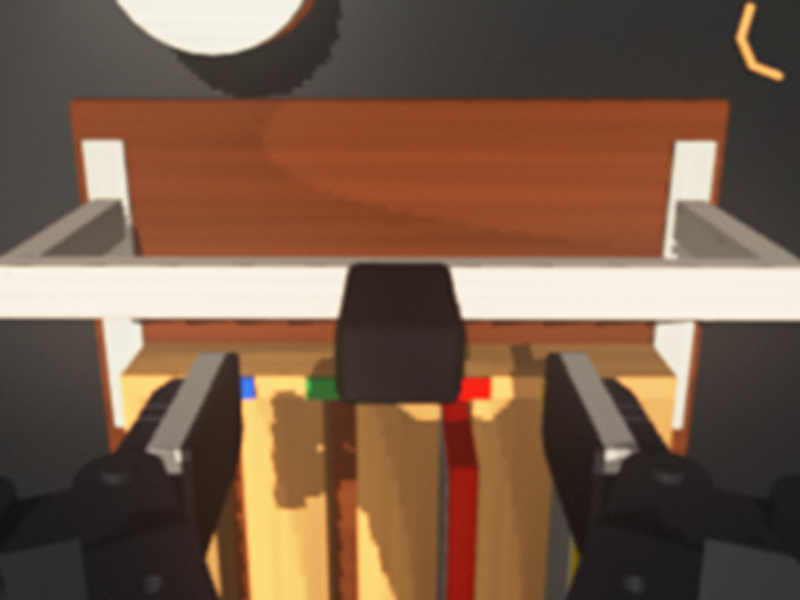

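```bash
python3 -m pendant '[[[0.7,0.0005,0,0.02,-0.002,0,0],[0.7,0.0005,0,0.04,-0.002,0,0],[0.7,0.0005,0,0.041,-0.002,0,0],[0.7,0.0005,0,0.041,-0.002,0,0],[0.1,0.0005,0,0.041,-0.002,0,0],[0.1,0.0005,0,0.041,-0.002,0,0],[0.1,0.0005,0,0.041,-0.002,0,0],[0.1,0.0005,0,0.041,-0.002,0,0]]]'; python3 -m pendant '[[[0.1,-0.008,0,0,0,0,0],[0.1,-0.02,0,0,0,0,0],[0.1,-0.034,0,0,0,0,0],[0.1,-0.048,0,0,0,0,0],[0.1,-0.06,0,0,0,0,0],[0.1,-0.063,0,0,0,0,0],[0.1,-0.063,0,0,0,0,0]]]'
```

```text
clock: 28.05
eef_pos: [0.5669, -0.1676, 0.1222]
tool_rot: [0.745, 0.668, 0.0, 0.0]
ft_force: [-2.3, 0.2, 5.8]
grip_width: 0.0273
clock: 28.92
eef_pos: [0.56, -0.2315, 0.1222]
tool_rot: [0.745, 0.667, -0.001, 0.001]
ft_force: [-0.9, -2.0, 0.2]
grip_width: 0.0273
```

```bash
python3 -m pendant '[[[0.1,-0.002,0,0,0,0,0],[0.1,-0.004,0,0,0,0,0],[0.1,-0.004,0,0,0,0,0]]]'; python3 -m pendant '[[[0.1,-0.002,0,0,0,0,0],[0.1,-0.004,0,0,0,0,0],[0.1,-0.004,0,0,0,0,0]]]'; python3 -m pendant '[[[0.1,-0.002,0,0,0,0,0],[0.1,-0.003,0,0,0,0,0],[0.1,-0.003,0,0,0,0,0]]]'
```

```text
clock: 29.3
eef_pos: [0.5596, -0.2352, 0.1222]
tool_rot: [0.745, 0.667, -0.0, 0.001]
ft_force: [-0.6, 1.2, 1.1]
grip_width: 0.0271
clock: 29.68
eef_pos: [0.5593, -0.2373, 0.1222]
tool_rot: [0.744, 0.668, 0.001, -0.0]
ft_force: [0.4, 7.6, 2.6]
grip_width: 0.0272
clock: 30.05
eef_pos: [0.5593, -0.2373, 0.1222]
tool_rot: [0.744, 0.668, 0.003, -0.002]
ft_force: [-0.6, 10.7, 2.5]
grip_width: 0.027
```

Keeper closed against its stop, travel 70 mm. I'll release, rise and go look at the tin and tray.

```bash
python3 -m pendant '[[[0.6,0,0,0,0,0,0],[0.7,0,0,0,0,0,0],[0.7,0,0,0,0,0,0],[0.7,0,0,0,0,0,0],[0.7,0,0,-0.04,0,0,0],[0.7,0,0,-0.09,0,0,0],[1,0.05,-0.01,-0.12,0,0,-0.02],[1,0.11,-0.02,-0.12,0,0,-0.05],[1,0.15,-0.03,-0.12,0,0,-0.08],[1,0.15,-0.03,-0.12,0,0,-0.108]]]'; python3 -m pendant '[[[1,0,0,0,0,0,0],[1,0,0,0,0,0,0]]]'; python3 - <<'E'
from plan import *
c=snap("wrist","w21"); crop(c,0,0,512,384,"w21b"); d=snap("scene","sc21"); crop(d,160,90,380,300,"sc21b"); e=snap("side","sd21"); crop(e,140,100,400,290,"sd21b")
p,Rm,o=tool(); print(p,o["clock"])
E
```

```text
clock: 31.3
eef_pos: [0.545, -0.0833, 0.2438]
tool_rot: [0.705, 0.709, 0.003, -0.002]
ft_force: [1.0, -1.0, -0.3]
grip_width: 0.0851
clock: 31.55
eef_pos: [0.5451, -0.0843, 0.2437]
tool_rot: [0.705, 0.709, 0.003, -0.002]
ft_force: [-0.1, -0.3, -0.3]
grip_width: 0.0853
[ 0.54506258 -0.08436357  0.24352301] 31.7
```

View pics/w21b.png

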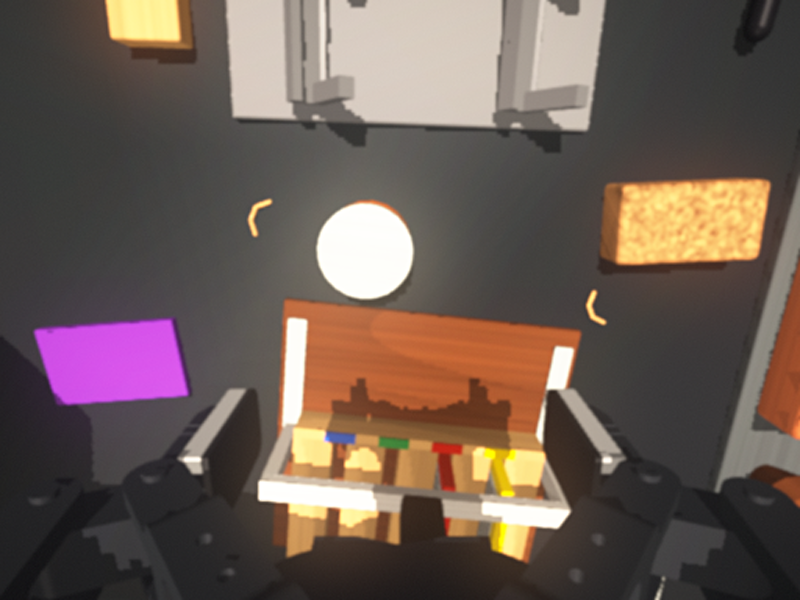

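View pics/sc21b.png

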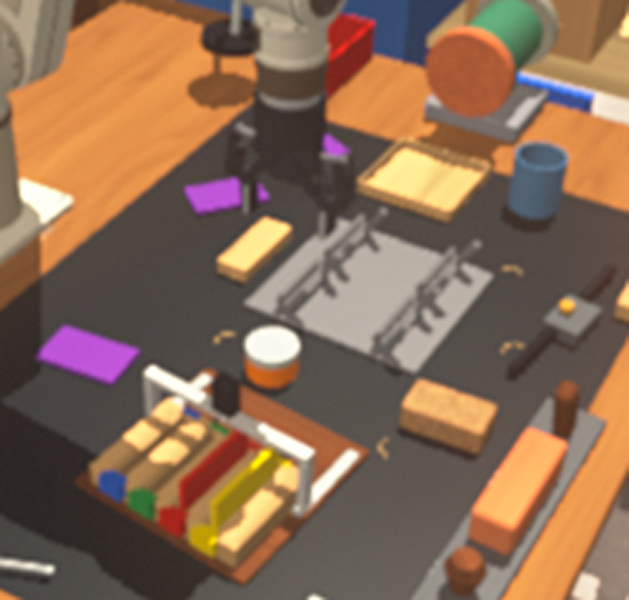

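View pics/sd21b.png

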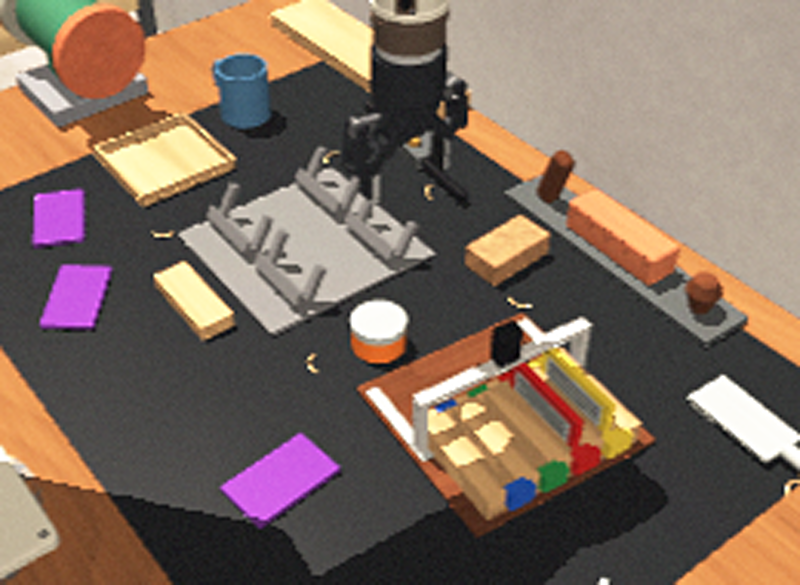

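```bash
python3 - <<'E'
from plan import *
sa=600/210; sb=min(800/260,600/190)
a=load("sc21"); b=load("sd21"); c=load("w21")
A=np.array([(358,181),(440,217),(491,155),(411,140)]); B=np.array([(92,149),(148,204),(236,158),(183,114)])
ua=np.c_[160+(A[:,0]+.5)/sa-.5,90+(A[:,1]+.5)/sa-.5]; ub=np.c_[140+(B[:,0]+.5)/sb-.5,100+(B[:,1]+.5)/sb-.5]
Pa=unproj(a,ua,0.02);Pb=unproj(b,ub,0.02)
print("scene corners\n",np.round(Pa,4),Pa.mean(0)); print("side corners\n",np.round(Pb,4),Pb.mean(0))
# tin lid
g=c["img"].astype(int); m=((g.min(2)>190)).astype(np.uint8); m[:110]=0; m[210:]=0; m[:,:190]=0; m[:,280:]=0
n,l,st,ce=cv2.connectedComponentsWithStats(m); i=1+np.argmax(st[1:,4]); print(st[i],ce[i])
cnt,_=cv2.findContours((l==i).astype(np.uint8),cv2.RETR_EXTERNAL,cv2.CHAIN_APPROX_NONE); el=cv2.fitEllipse(cnt[0]); print(el)
T=unproj(c,[el[0]],0.042)[0]; print("tin",T)
x,y=el[0]; L=unproj(c,[(x-el[1][0]/2,y),(x+el[1][0]/2,y)],0.042); print("diam",np.linalg.norm(L[1]-L[0]))
E
```

```text
scene corners
 [[0.432  0.3355 0.02  ]
 [0.5736 0.313  0.02  ]
 [0.5721 0.5059 0.02  ]
 [0.4493 0.4818 0.02  ]] [0.50672832 0.40905602 0.02      ]
side corners
 [[0.4289 0.4793 0.02  ]
 [0.4291 0.3151 0.02  ]
 [0.5803 0.3309 0.02  ]
 [0.5788 0.476  0.02  ]] [0.50425548 0.40034173 0.02      ]
[ 203  130   61   61 2911] [233.11954655 160.2727585 ]
((233.11216735839844, 160.27088928222656), (59.39434051513672, 60.604610443115234), 122.25342559814453)
tin [ 0.51940844 -0.06884286  0.042     ]
diam 0.06310868023559828
```

```bash
python3 - <<'E'
from plan import *
sa=600/210; sb=min(800/260,600/190)
a=load("sc21"); b=load("sd21")
f=lambda u,v:tri([a,b],[(160+(u[0]+.5)/sa-.5,90+(u[1]+.5)/sa-.5),(140+(v[0]+.5)/sb-.5,100+(v[1]+.5)/sb-.5)])
print("mug rim",f((538,153),(241,65)))
print("mug base scene/side",unproj(a,[(160+535/sa,90+208/sa)],0)[0],unproj(b,[(140+245/sb,100+122/sb)],0)[0])
print(rel([0.520,-0.0695,0.11],toolR(0,0)),rel([0.520,-0.0695,0.024],toolR(0,0)))
E
```

```text
mug rim (array([0.66331254, 0.43575557, 0.09069012]), np.float64(0.0008148341919151317))
mug base scene/side [0.67492321 0.43278604 0.        ] [0.65492362 0.42275743 0.        ]
(array([ 0.0141, -0.0252,  0.1336]), array([ 0.0016, -0.0068,  0.0048])) (array([ 0.0135, -0.0254,  0.2196]), array([ 0.0016, -0.0068,  0.0048]))
```

```bash
python3 -m pendant '[[[1,0.008,-0.015,0.03,0.001,-0.003,0.002],[1,0.014,-0.025,0.08,0.0016,-0.0068,0.0048],[1,0.014,-0.025,0.115,0.0016,-0.0068,0.0048],[1,0.014,-0.025,0.13,0.0016,-0.0068,0.0048],[1,0.014,-0.025,0.133,0.0016,-0.0068,0.0048],[1,0.014,-0.025,0.133,0.0016,-0.0068,0.0048]]]'; python3 - <<'E'
from plan import *
c=snap("wrist","w22"); crop(c,0,0,512,384,"w22b")
print(get_obs()["clock"],rel([0.520,-0.0695,0.024],toolR(0,0)))
g=c["img"].astype(int); m=((g.min(2)>190)).astype(np.uint8); m[:,:180]=0; m[:,330:]=0
n,l,st,ce=cv2.connectedComponentsWithStats(m); i=1+np.argmax(st[1:,4]); print(st[i],ce[i],unproj(c,[ce[i]],0.042))
E
```

```text
clock: 32.45
eef_pos: [0.5214, -0.0699, 0.1117]
tool_rot: [0.707, 0.707, 0.001, 0.001]
ft_force: [-0.1, -0.3, 0.8]
grip_width: 0.0858
32.5 (array([ 0.0004, -0.0018,  0.088 ]), array([ 0.0029,  0.0004, -0.0003]))
[ 207  169   97   91 6927] [255.07391367 214.61368558] [[ 0.51943175 -0.06817634  0.042     ]]
```

View pics/w22b.png

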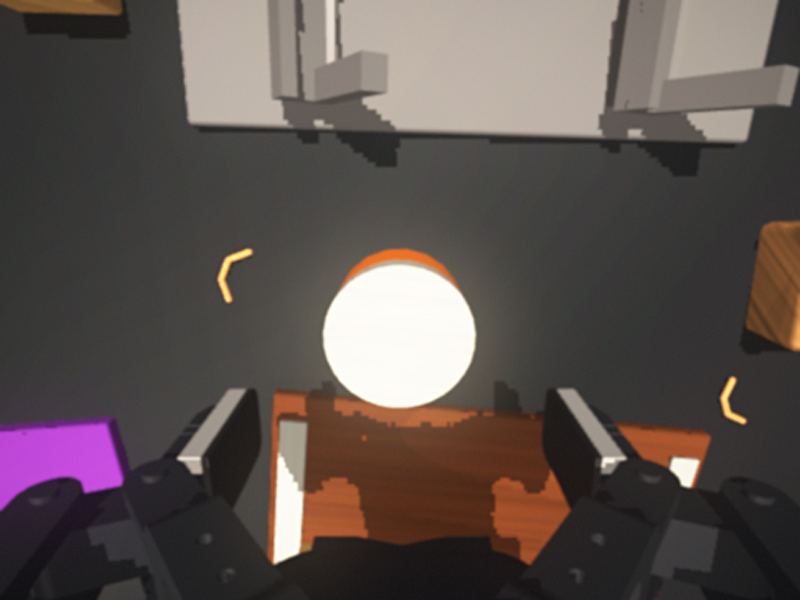

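```bash
python3 -m pendant '[[[1,0,-0.001,0.035,0.002,0,0],[1,0,-0.001,0.065,0.002,0,0],[1,0,-0.001,0.08,0.002,0,0],[1,0,-0.001,0.086,0.002,0,0],[1,0,-0.001,0.087,0.002,0,0],[0.5,0,-0.001,0.087,0.002,0,0],[0.5,0,-0.001,0.087,0.002,0,0],[0.5,0,-0.001,0.087,0.002,0,0]]]'; python3 - <<'E'
from plan import *
o=get_obs(); print(o["eef_pos"],np.round(o["ft_force"],1),o["grip_width"])
c=snap("wrist","w23"); crop(c,100,100,420,340,"w23b")
E
```

```text
clock: 33.5
eef_pos: [0.5218, -0.0701, 0.0264]
tool_rot: [0.707, 0.707, 0.001, 0.001]
ft_force: [-0.7, 0.1, 6.8]
grip_width: 0.0626
[ 0.52182435 -0.07006529  0.02641025] [-0.7  0.1  6.8] 0.06256276737138095
```

View pics/w23b.png

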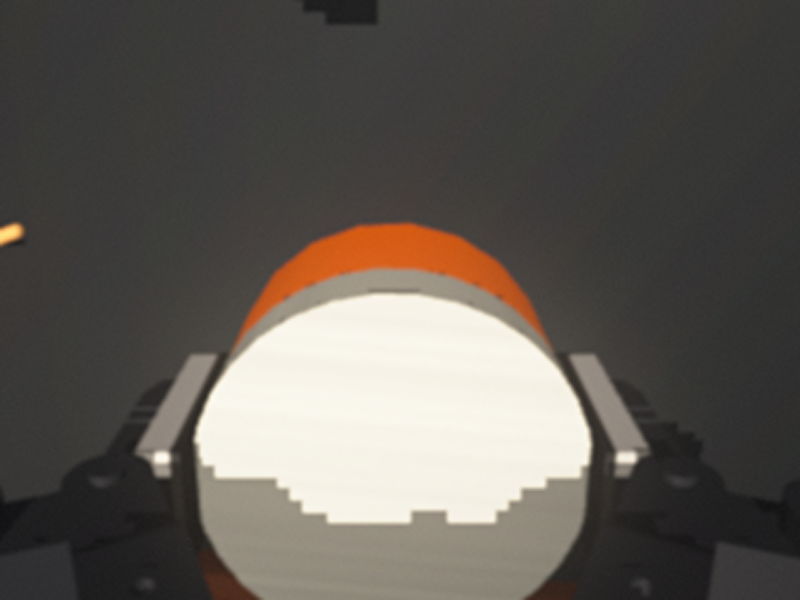

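```bash
python3 -m pendant '[[[0.5,0,0,-0.02,0,0,0],[0.5,0,0,-0.07,0,0,0],[0.5,0.02,0,-0.13,0,0,0],[0.5,0.07,0,-0.17,0,0,0],[0.5,0.13,-0.002,-0.18,0,0,0],[0.5,0.19,-0.004,-0.18,0,0,0],[0.5,0.25,-0.008,-0.18,0,0,0],[0.5,0.31,-0.012,-0.18,0,0,0],[0.5,0.36,-0.015,-0.18,0,0,0],[0.5,0.38,-0.017,-0.18,0,0,0]]]'; python3 -m pendant '[[[0.5,0,0,0,0,0,0],[0.5,0,0,0,0,0,0]]]'; python3 - <<'E'
from plan import *
o=get_obs(); print(o["clock"],o["eef_pos"],np.round(o["ft_force"],1),o["grip_width"])
c=snap("wrist","w24"); crop(c,0,0,512,384,"w24b"); print(rel([0.505,0.40,0.12],toolR(0,0)))
E
```

```text
clock: 34.8
eef_pos: [0.5034, 0.3128, 0.2055]
tool_rot: [0.706, 0.708, 0.001, 0.001]
ft_force: [0.5, -0.4, -1.4]
grip_width: 0.0628
clock: 35.05
eef_pos: [0.5034, 0.3115, 0.2053]
tool_rot: [0.706, 0.708, 0.0, 0.002]
ft_force: [-0.2, -0.9, -1.4]
grip_width: 0.0622
35.05 [0.50339729 0.31146623 0.20527206] [-0.2 -0.9 -1.4] 0.062209134449862216
(array([0.0889, 0.0013, 0.0853]), array([0.0025, 0.0016, 0.0014]))
```

View pics/w24b.png

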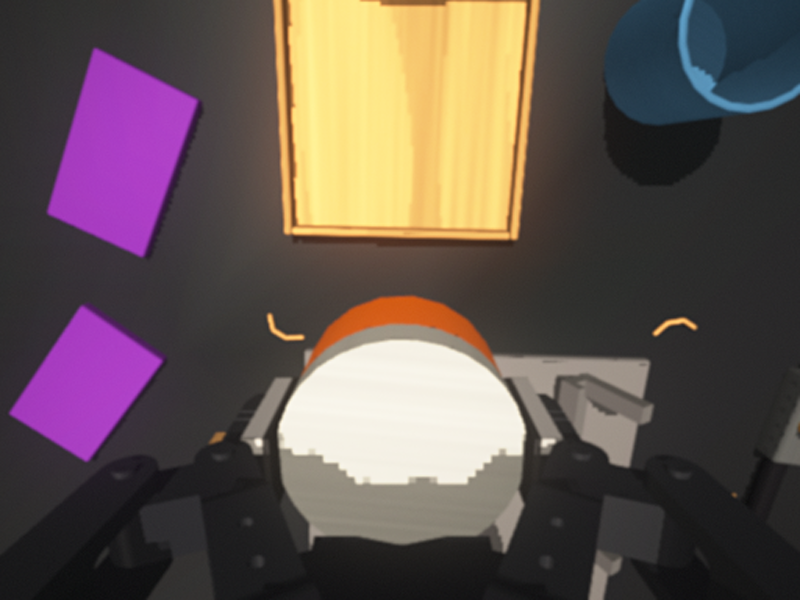

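```bash
python3 - <<'E'
from plan import *
c=load("w24"); P=unproj(c,np.array([(286,236),(518,239),(275,0),(540,0)])/1.5625,0.02); print(np.round(P,4), np.linalg.norm(P[1]-P[0]))
v=P[1]-P[0]; yaw=np.arctan2(v[1],v[0]); m=(P[0]+P[1])/2; C=m[:2]+0.075*np.array([-np.sin(yaw),np.cos(yaw)]); print("yaw",yaw,"centre",C)
print(rel([C[0],C[1],0.10],toolR(0,0)))
E
```

```text
[[0.4291 0.3376 0.02  ]
 [0.5778 0.3359 0.02  ]
 [0.4319 0.47   0.02  ]
 [0.5804 0.4703 0.02  ]] 0.14863309180700685
yaw -0.011539934754777666 centre [0.50431318 0.41175441]
(array([0.1007, 0.0006, 0.1053]), array([0.0025, 0.0016, 0.0014]))
```

```bash
python3 -m pendant '[[[0.5,0.05,0,0.01,0.002,0.001,0.001],[0.5,0.09,0.0005,0.04,0.0025,0.0016,0.0014],[0.5,0.099,0.0005,0.09,0.0025,0.0016,0.0014],[0.5,0.099,0.0005,0.12,0.0025,0.0016,0.0014],[0.5,0.099,0.0005,0.13,0.0025,0.0016,0.0014],[0.5,0.099,0.0005,0.13,0.0025,0.0016,0.0014]]]'; python3 - <<'E'
from plan import *
o=get_obs(); print(o["clock"],o["eef_pos"],np.round(o["ft_force"],1),o["grip_width"])
c=snap("wrist","w25"); crop(c,0,0,512,384,"w25b"); e=snap("side","sd25"); crop(e,150,110,290,215,"sd25b"); print(rel([0.504,0.41,0.0334],toolR(0,0)))
E
```

```text
clock: 35.85
eef_pos: [0.5048, 0.4088, 0.0755]
tool_rot: [0.708, 0.706, -0.0, 0.0]
ft_force: [0.0, 0.1, -2.6]
grip_width: 0.0625
35.85 [0.50482312 0.40882911 0.07548238] [ 0.   0.1 -2.6] 0.06249601997153481
(array([-0.0001, -0.0019,  0.044 ]), array([ 0.0026, -0.002 , -0.0013]))
```

View pics/w25b.png

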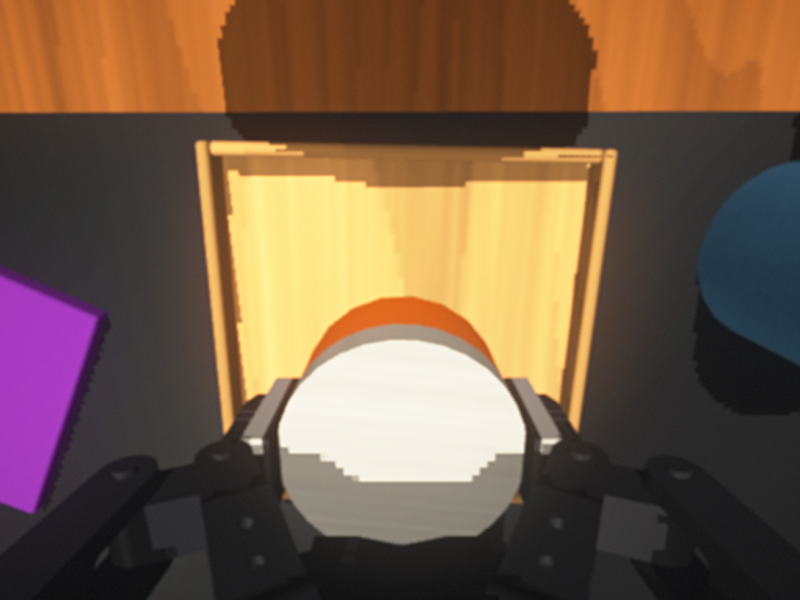

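The wrist view shows the tin above the tray, with the tray walls at columns 205 to 615 around it. The picture limit is reached, so I'll check with numbers from here.

```bash
python3 - <<'E'
from plan import *
c=load("w25"); print(np.round(unproj(c,np.array([(200,142),(616,150)])/1.5625,0.02),4))
E
python3 -m pendant '[[[0.5,0,-0.001,0.015,0.002,-0.002,-0.001],[0.5,0,-0.001,0.03,0.002,-0.002,-0.001],[0.5,0,-0.001,0.038,0.002,-0.002,-0.001],[0.5,0,-0.001,0.04,0.002,-0.002,-0.001],[0.5,0,-0.001,0.04,0.002,-0.002,-0.001]]]'; python3 -m pendant '[[[0.5,0,0,0.001,0,0,0],[0.5,0,0,0.002,0,0,0],[0.5,0,0,0.002,0,0,0]]]'
```

```text
[[0.4334 0.4882 0.02  ]
 [0.5798 0.4852 0.02  ]]
clock: 36.58
eef_pos: [0.5048, 0.4102, 0.0371]
tool_rot: [0.707, 0.707, 0.0, 0.0]
ft_force: [-0.1, 0.6, -0.5]
grip_width: 0.0624
clock: 36.95
eef_pos: [0.5048, 0.4102, 0.0353]
tool_rot: [0.707, 0.707, 0.0, 0.0]
ft_force: [0.4, 0.8, -1.3]
grip_width: 0.0629
```

```bash
python3 -m pendant '[[[0.5,0,0,0.001,0,0,0],[0.5,0,0,0.002,0,0,0],[0.5,0,0,0.002,0,0,0]]]'; python3 -m pendant '[[[0.5,0,0,0.001,0,0,0],[0.5,0,0,0.002,0,0,0],[0.5,0,0,0.002,0,0,0]]]'; python3 -m pendant '[[[0.5,0,0,0.001,0,0,0],[0.5,0,0,0.0015,0,0,0],[0.5,0,0,0.0015,0,0,0]]]'
```

```text
clock: 37.33
eef_pos: [0.5047, 0.4101, 0.0331]
tool_rot: [0.707, 0.707, -0.0, 0.0]
ft_force: [-0.2, -0.5, -1.1]
grip_width: 0.0626
clock: 37.7
eef_pos: [0.5047, 0.4101, 0.0315]
tool_rot: [0.707, 0.707, 0.0, 0.0]
ft_force: [-1.4, -0.3, 1.6]
grip_width: 0.0624
clock: 38.08
eef_pos: [0.5047, 0.4102, 0.0314]
tool_rot: [0.707, 0.707, 0.0, 0.0]
ft_force: [-3.4, -2.0, 7.3]
grip_width: 0.0627
```

The tin touches the tray floor at the expected height (TCP z 0.0314). I'll release and rise.

```bash
python3 -m pendant '[[[0.8,0,0,0,0,0,0],[0.95,0,0,0,0,0,0],[0.95,0,0,0,0,0,0],[0.95,0,0,0,0,0,0],[0.95,0,0,-0.02,0,0,0],[0.95,0,0,-0.06,0,0,0],[0.95,0,0,-0.12,0,0,0],[0.95,-0.03,0,-0.17,0,0,0],[0.95,-0.08,0,-0.18,0,0,0],[0.95,-0.1,0,-0.18,0,0,0]]]'; python3 - <<'E'
from plan import *
o=get_obs(); print(o["clock"],o["eef_pos"],np.round(o["ft_force"],1),o["grip_width"])
c=snap("wrist","w26")
hsv=cv2.cvtColor(c["img"],cv2.COLOR_RGB2HSV)
g=c["img"].astype(int); m=((g.min(2)>185)&(hsv[...,1]<40)).astype(np.uint8)
n,l,st,ce=cv2.connectedComponentsWithStats(m)
for i in np.argsort(-st[1:,4])[:3]+1:
    print(st[i],np.round(ce[i],1),unproj(c,[ce[i]],0.047)[0])
    cnt,_=cv2.findContours((l==i).astype(np.uint8),cv2.RETR_EXTERNAL,cv2.CHAIN_APPROX_NONE); 
    if len(cnt[0])>5: print("ellipse",cv2.fitEllipse(cnt[0]))
m=((hsv[...,0]>=5)&(hsv[...,0]<=14)&(hsv[...,1]>200)&(hsv[...,2]>150)).astype(np.uint8); n,l,st,ce=cv2.connectedComponentsWithStats(m)
for i in np.argsort(-st[1:,4])[:3]+1: print("orange",st[i],np.round(ce[i],1))
E
```

```text
clock: 39.33
eef_pos: [0.5051, 0.3085, 0.2133]
tool_rot: [0.708, 0.706, 0.002, 0.001]
ft_force: [0.9, 0.5, 0.4]
grip_width: 0.0809
39.325 [0.50514971 0.30847777 0.2132792 ] [0.9 0.5 0.4] 0.08092809993389224
[ 236   69   70   73 4068] [270.5 104.8] [0.51733348 0.3798245  0.047     ]
ellipse ((270.5100402832031, 104.78652954101562), (69.63936614990234, 72.52104949951172), 7.847424507141113)
[126 290  10   4  27] [131.5 291.1] [0.36950532 0.18743608 0.047     ]
ellipse ((132.0336456298828, 291.2080383300781), (2.8032824993133545, 10.438581466674805), 95.77204132080078)
[378 290   9   3  23] [382. 291.] [0.6399639  0.18633426 0.047     ]
ellipse ((382.0, 291.0), (2.2198054790496826, 9.219544410705566), 90.0)
```

The tin reads (0.517, 0.380) rather than where I set it (0.505, 0.410). I'll check whether it's still moving, and whether it's upright and inside the tray, from all three cameras.

```bash
python3 -m pendant '[[[0.95,0,0,0,0,0,0],[0.95,0,0,0,0,0,0]]]'; cat > tincheck.py <<'E'
from plan import *
from scipy.optimize import minimize
def circ(cx,cy,z,r=0.032,n=60):
    t=np.linspace(0,2*np.pi,n,endpoint=False); return np.c_[cx+r*np.cos(t),cy+r*np.sin(t),np.full(n,z)]
def lid(c,box,th=185,sat=45):
    hsv=cv2.cvtColor(c["img"],cv2.COLOR_RGB2HSV); g=c["img"].astype(int); m=((g.min(2)>th)&(hsv[...,1]<sat)).astype(np.uint8)
    b=np.zeros_like(m); x0,y0,x1,y1=box; b[y0:y1,x0:x1]=m[y0:y1,x0:x1]
    n,l,st,ce=cv2.connectedComponentsWithStats(b)
    if n<2: return None
    i=1+np.argmax(st[1:,4]); return st[i],ce[i],(l==i)
def orange(c,box):
    hsv=cv2.cvtColor(c["img"],cv2.COLOR_RGB2HSV); m=((hsv[...,0]>=4)&(hsv[...,0]<=13)&(hsv[...,1]>190)&(hsv[...,2]>100)).astype(np.uint8)
    b=np.zeros_like(m); x0,y0,x1,y1=box; b[y0:y1,x0:x1]=m[y0:y1,x0:x1]
    n,l,st,ce=cv2.connectedComponentsWithStats(b)
    if n<2: return None
    i=1+np.argmax(st[1:,4]); return st[i],ce[i],(l==i)
E
python3 - <<'E'
from tincheck import *
for nm,tag in (("wrist","w27"),("scene","sc27"),("side","sd27")): snap(nm,tag)
c=load("w27"); s,ce,m=lid(c,(150,0,400,250)); print("lid wrist",s,np.round(ce,1),unproj(c,[ce],0.047)[0])
q=proj(c,circ(*unproj(c,[ce],0.047)[0][:2],0.047)); print("expected size",np.ptp(q,0)); 
a=load("sc27"); b=load("sd27")
for nm,cc in (("scene",a),("side",b)):
    P=proj(cc,[[0.505,0.41,0.047],[0.517,0.38,0.047]]); print(nm,"pred px placed/now",np.round(P,1).tolist())
    u=P.mean(0).astype(int); box=(u[0]-25,u[1]-25,u[0]+25,u[1]+25)
    r=lid(cc,box,150,60); o=orange(cc,box)
    if r: print(" lid",r[0],np.round(r[1],1),unproj(cc,[r[1]],0.047)[0])
    if o: print(" orange",o[0],np.round(o[1],1))
    cv2.imwrite(f"pics/{nm}27z.png",cv2.cvtColor(cc["img"][box[1]:box[3],box[0]:box[2]],cv2.COLOR_RGB2BGR))
print(get_obs()["clock"])
E
```

```text
clock: 39.62
eef_pos: [0.5044, 0.3072, 0.2111]
tool_rot: [0.708, 0.706, -0.0, 0.001]
ft_force: [-0.0, -0.7, -0.5]
grip_width: 0.0806
lid wrist [ 237   64   72   75 4229] [272.3 101.1] [0.51757929 0.38121219 0.047     ]
expected size [71.94875878 75.31238564]
scene pred px placed/now [[308.8, 144.3], [308.4, 148.4]]
 lid [301 145  16   9 119] [308.7 149. ] [0.5199339  0.37605139 0.047     ]
 orange [302 155  13   6  43] [308.2 157.5]
side pred px placed/now [[191.5, 143.9], [197.4, 146.0]]
 lid [191 141  15  12 118] [198.1 146.2] [0.51861268 0.37679421 0.047     ]
 orange [193 151  14   7  57] [199.2 154.1]
39.775
```

All three cameras agree that the tin is upright in the tray, with the lid at the right height and size. It has been knocked to about (0.518, 0.379), only about 4 mm from the near wall. I'll regrip it and recentre it for margin.

```bash
python3 - <<'E'
from tincheck import *
a=load("sc27"); b=load("sd27"); c=load("w27")
print("tri lid",tri([a,b,c],[lid(a,(283,120,333,172),150,60)[1],lid(b,(170,120,220,170),150,60)[1],lid(c,(150,0,400,250))[1]]))
print(rel([0.5195,0.379,0.10],toolR(0,0)))
E
```

```text
tri lid (array([0.51872073, 0.38043374, 0.04441226]), np.float64(0.0020467075489363747))
(array([0.0717, 0.0149, 0.1112]), array([ 0.0005,  0.0013, -0.002 ]))
```

```bash
python3 -m pendant '[[[0.95,0.04,0.01,0.01,0,0,0],[0.95,0.07,0.015,0.04,0,0.001,-0.002],[0.95,0.072,0.015,0.085,0,0.001,-0.002],[0.95,0.072,0.015,0.108,0,0.001,-0.002],[0.95,0.072,0.015,0.108,0,0.001,-0.002],[0.95,0.072,0.015,0.108,0,0.001,-0.002]]]'; python3 - <<'E'
from tincheck import *
c=snap("wrist","w28"); s,ce,m=lid(c,(130,60,400,330)); print(s,np.round(ce,1),unproj(c,[ce],0.047)[0])
cols=np.where(m.any(0))[0]; rows=np.where(m.any(1))[0]; print("col mid",(cols.min()+cols.max())/2,"rows",rows.min(),rows.max())
c0=load("w22"); s0,ce0,m0=lid(c0,(130,60,400,330)); print("ref w22",s0,np.round(ce0,1))
print(get_obs()["clock"],rel([0.5195,0.379,0.042],toolR(0,0)),get_obs()["eef_pos"])
E
```

```text
clock: 40.52
eef_pos: [0.5202, 0.3801, 0.1042]
tool_rot: [0.707, 0.707, 0.001, 0.0]
ft_force: [0.5, 0.2, 1.0]
grip_width: 0.0814
[ 204  175  102   95 7629] [254.2 221.8] [0.5177242  0.38172807 0.047     ]
col mid 254.5 rows 175 269
ref w22 [ 207  169   97   91 6945] [255.1 214.6]
40.575 (array([-0.0013, -0.0012,  0.0628]), array([ 0.0029, -0.0014,  0.0002])) [0.52053182 0.38016452 0.10485201]
```

```bash
python3 -m pendant '[[[0.95,0,-0.001,0.02,0.002,-0.001,0],[0.95,0,-0.001,0.04,0.002,-0.001,0],[0.95,0,-0.001,0.055,0.002,-0.001,0],[0.95,0,-0.001,0.062,0.002,-0.001,0],[0.95,0,-0.001,0.062,0.002,-0.001,0],[0.5,0,-0.001,0.062,0.002,-0.001,0],[0.5,0,-0.001,0.062,0.002,-0.001,0],[0.5,0,-0.001,0.062,0.002,-0.001,0]]]'
```

```text
clock: 41.58
eef_pos: [0.5206, 0.3809, 0.0444]
tool_rot: [0.707, 0.707, 0.002, 0.0]
ft_force: [0.8, 0.5, 5.0]
grip_width: 0.0619
```

```bash
python3 -m pendant '[[[0.5,0,0,-0.003,0,0,0],[0.5,0,0,-0.006,0,0,0],[0.5,0.01,-0.005,-0.006,0,0,0],[0.5,0.02,-0.01,-0.006,0,0,0],[0.5,0.03,-0.015,-0.006,0,0,0],[0.5,0.03,-0.015,-0.006,0,0,0],[0.5,0.03,-0.015,-0.003,0,0,0],[0.5,0.03,-0.015,-0.001,0,0,0],[0.5,0.03,-0.015,0.0005,0,0,0],[0.5,0.03,-0.015,0.0005,0,0,0]]]'; python3 -m pendant '[[[0.5,0,0,0.001,0,0,0],[0.5,0,0,0.001,0,0,0]]]'
```

```text
clock: 42.82
eef_pos: [0.5056, 0.4105, 0.0444]
tool_rot: [0.707, 0.707, 0.002, 0.0]
ft_force: [-1.7, -1.0, 2.8]
grip_width: 0.0622
clock: 43.08
eef_pos: [0.5056, 0.4105, 0.0444]
tool_rot: [0.707, 0.707, 0.002, 0.0]
ft_force: [-2.9, -1.4, 6.3]
grip_width: 0.0621
```

Contact again at the same height (0.0444), so the tin is on the floor. I'll release, rise straight up and verify.

```bash
python3 -m pendant '[[[0.8,0,0,0,0,0,0],[0.95,0,0,0,0,0,0],[0.95,0,0,0,0,0,0],[0.95,0,0,0,0,0,0],[0.95,0,0,-0.02,0,0,0],[0.95,0,0,-0.06,0,0,0],[0.95,0,0,-0.11,0,0,0],[0.95,0,0,-0.16,0,0,0],[0.95,0,0,-0.18,0,0,0],[0.95,-0.03,0,-0.18,0,0,0]]]'; python3 - <<'E'
from tincheck import *
c=snap("wrist","w29"); a=snap("scene","sc29"); b=snap("side","sd29")
s,ce,m=lid(c,(130,20,400,330)); print(s,np.round(ce,1),unproj(c,[ce],0.047)[0]); q=proj(c,circ(*unproj(c,[ce],0.047)[0][:2],0.047)); print("expected size",np.ptp(q,0))
la=lid(a,(283,120,333,172),150,60); lb=lid(b,(170,120,220,170),150,60)
for n,l_,cc in (("scene",la,a),("side",lb,b)):
    print(n, None if l_ is None else (l_[0],np.round(unproj(cc,[l_[1]],0.047)[0],4)))
print(get_obs()["clock"],get_obs()["eef_pos"])
E
```

```text
clock: 44.32
eef_pos: [0.506, 0.3822, 0.227]
tool_rot: [0.706, 0.708, 0.005, 0.0]
ft_force: [-0.5, 0.1, -0.1]
grip_width: 0.0815
[ 223  122   65   64 3286] [254.7 153.4] [0.50443751 0.40839763 0.047     ]
expected size [64.93093369 64.83501597]
scene (array([302, 141,  15,   9, 113], dtype=int32), array([0.5079, 0.4055, 0.047 ]))
side (array([185, 140,  16,   9, 113], dtype=int32), array([0.5078, 0.4066, 0.047 ]))
44.475 [0.50522278 0.3790386  0.22473447]
```

```bash
python3 - <<'E'
from h import *
def ncc(A,B,box,mar=6):
    x0,y0,x1,y1=box; t=cv2.cvtColor(A["img"][y0:y1,x0:x1],cv2.COLOR_RGB2GRAY); s=cv2.cvtColor(B["img"][y0-mar:y1+mar,x0-mar:x1+mar],cv2.COLOR_RGB2GRAY)
    r=cv2.matchTemplate(s,t,cv2.TM_CCOEFF_NORMED); _,v,_,l=cv2.minMaxLoc(r); return (l[0]-mar,l[1]-mar,round(v,3))
s1,s21,s29=load("scene1"),load("sc21"),load("sc29"); d1,d21,d29=load("side1"),load("sd21"),load("sd29")
for n,b in (("keeper",(208,215,272,262)),("cork",(296,220,336,250)),("mug",(336,138,362,168)),("offcut",(234,164,264,190)),("screwdriver",(108,274,182,296))):
    print("scene",n,"1->29",ncc(s1,s29,b),"21->29",ncc(s21,s29,b))
for n,b in (("keeper",(272,200,336,250)),("cork",(290,168,322,194)),("mug",(208,116,230,142)),("offcut",(188,184,218,212)),("screwdriver",(302,286,342,350))):
    print("side",n,"1->29",ncc(d1,d29,b),"21->29",ncc(d21,d29,b))
# predicted grip-top from closed pose
O=np.array([0.5531,-0.2847]); ey=np.array([0.1078,0.9942])
for nm,cc in (("scene",s29),("side",d29)):
    for q in (0.0,0.07):
        g=np.r_[O+(0.0478+q)*ey,0.133]; u=proj(cc,g)[0]; v=cc["img"][int(round(u[1]))-1:int(round(u[1]))+2,int(round(u[0]))-1:int(round(u[0]))+2].mean((0,1)); print(nm,"keeper",q,np.round(u,1),"rgb",np.round(v))
E
```

```text
scene keeper 1->29 (0, 0, 0.711) 21->29 (0, 0, 0.835)
scene cork 1->29 (0, 0, 0.999) 21->29 (0, 0, 1.0)
scene mug 1->29 (0, 0, 1.0) 21->29 (0, 0, 1.0)
scene offcut 1->29 (0, 0, 0.977) 21->29 (0, 0, 0.977)
scene screwdriver 1->29 (0, 0, 1.0) 21->29 (0, 0, 0.992)
side keeper 1->29 (0, 0, 0.65) 21->29 (0, 0, 0.876)
side cork 1->29 (0, 0, 0.999) 21->29 (0, 0, 0.999)
side mug 1->29 (0, 0, 0.948) 21->29 (0, 0, 0.997)
side offcut 1->29 (0, 0, 0.997) 21->29 (0, 0, 0.997)
side screwdriver 1->29 (0, 0, 0.999) 21->29 (0, 0, 0.989)
scene keeper 0.0 [238.3 221.8] rgb [78. 65. 62.]
scene keeper 0.07 [252.1 209.9] rgb [81. 74. 69.]
side keeper 0.0 [303.8 206.4] rgb [51. 44. 44.]
side keeper 0.07 [291.  193.8] rgb [58. 57. 58.]
```

Bystanders have not moved. I'll take a last wrist look at the rack from the first viewing pose, for keeper position and plate tops.

```bash
python3 -m pendant '[[[0.95,-0.06,0.005,-0.01,0,0,0],[0.95,-0.12,0.01,-0.025,0,0,0],[0.95,-0.18,0.015,-0.025,0,0,0],[0.95,-0.24,0.02,-0.025,0,0,0],[0.95,-0.3,0.025,-0.025,0,0,0],[0.95,-0.36,0.03,-0.025,0,0,0],[0.95,-0.42,0.035,-0.025,0,0,0],[0.95,-0.48,0.04,-0.025,0,0,0],[0.95,-0.54,0.045,-0.025,0,0,0.05],[0.95,-0.6,0.05,-0.025,0,0,0.1]]]'; python3 - <<'E'
from plan import *
print(get_obs()["eef_pos"],rel([0.5596,-0.2891,0.2497],toolR(-0.108,0)))
E
```

```text
clock: 45.72
eef_pos: [0.5544, -0.2226, 0.2479]
tool_rot: [0.743, 0.67, 0.002, -0.0]
ft_force: [0.8, 0.5, 0.6]
grip_width: 0.0809
[ 0.55443897 -0.22264768  0.24786287] (array([-0.0656,  0.012 , -0.002 ]), array([ 0.0032, -0.0036,  0.0049]))
```

```bash
python3 -m pendant '[[[0.95,-0.045,0.008,-0.002,0.003,-0.003,0.005],[0.95,-0.0656,0.012,-0.002,0.003,-0.003,0.005],[0.95,-0.0656,0.012,-0.002,0.003,-0.003,0.005],[0.95,-0.0656,0.012,-0.002,0.003,-0.003,0.005]]]'; python3 - <<'E'
from rackfit import *
from plan import *
c=snap("wrist","w30"); c0=load("w2"); O=np.array([0.5529,-0.2847]); ex=np.array([0.9942,-0.1078]); ey=np.array([0.1078,0.9942])
def baredges(c,rx):
    # sample along rack y at rack x=rx on z=.088 plane, brightness/saturation
    ys=np.arange(0.02,0.08,0.0004); P=np.c_[O+rx*ex+ys[:,None]*ey,np.full(len(ys),0.088)]; uv=proj(c,P).astype(np.float32)
    hsv=cv2.cvtColor(c["img"],cv2.COLOR_RGB2HSV); sat=cv2.remap(hsv[...,1].astype(np.float32),uv[:,0].reshape(1,-1),uv[:,1].reshape(1,-1),cv2.INTER_LINEAR)[0]
    w=sat<50; return (round(ys[w].min()*1e3,1),round(ys[w].max()*1e3,1)) if w.any() else None
for rx in (-0.063,-0.04,0.04,0.063): print(rx,"start",baredges(c0,rx),"now",baredges(c,rx))
# plate top centre lines at z=.074 : in rack coords
hsv=cv2.cvtColor(c["img"],cv2.COLOR_RGB2HSV); h=hsv[...,0]
for nm,x in (("red",0.021),("yel",0.063)):
    m=(((h<=8)|(h>=172))if nm=="red" else ((h>=22)&(h<=35)))&(hsv[...,1]>170)&(hsv[...,2]>60)
    for yy in (-0.04,-0.02,0,0.02):
        P=np.c_[O+yy*ey+np.arange(x-0.016,x+0.016,0.0005)[:,None]*ex,np.full(64,0.074)]; uv=np.round(proj(c,P)).astype(int); v=m[uv[:,1],uv[:,0]]
        xs=np.arange(x-0.016,x+0.016,0.0005)[v]; print(nm,yy,(xs.min()*1e3,xs.max()*1e3) if len(xs) else None)
print(get_obs()["clock"],get_obs()["eef_pos"])
E
```

```text
clock: 46.22
eef_pos: [0.5598, -0.2881, 0.2492]
tool_rot: [0.744, 0.668, 0.0, -0.001]
ft_force: [0.3, -0.5, 1.1]
grip_width: 0.0813
-0.063 start (np.float64(40.8), np.float64(54.8)) now (np.float64(40.4), np.float64(54.4))
-0.04 start (np.float64(40.8), np.float64(54.8)) now (np.float64(40.4), np.float64(54.4))
0.04 start (np.float64(40.8), np.float64(54.8)) now (np.float64(40.4), np.float64(54.0))
0.063 start (np.float64(40.4), np.float64(54.4)) now (np.float64(40.4), np.float64(54.0))
red -0.04 (np.float64(16.50000000000001), np.float64(25.500000000000018))
red -0.02 (np.float64(17.50000000000001), np.float64(25.000000000000018))
red 0 (np.float64(16.00000000000001), np.float64(25.500000000000018))
red 0.02 (np.float64(17.00000000000001), np.float64(25.000000000000018))
yel -0.04 (np.float64(58.50000000000001), np.float64(67.50000000000001))
yel -0.02 (np.float64(59.000000000000014), np.float64(67.50000000000001))
yel 0 (np.float64(59.000000000000014), np.float64(67.00000000000001))
yel 0.02 (np.float64(58.50000000000001), np.float64(67.00000000000001))
46.275 [ 0.55985747 -0.2877701   0.24948302]
```

The bar spans rack y 40.4 to 54.4 mm, so the keeper is closed. The plate tops sit centred at rack x of about 21 and 63 mm at height 74 mm. One last tin check, then hand in.

```bash
python3 - <<'E'
from tincheck import *
from workcell import job_done
a=snap("scene","sc31"); b=snap("side","sd31")
la=lid(a,(283,120,333,172),150,60); lb=lid(b,(170,120,220,170),150,60)
x,r=tri([a,b],[la[1],lb[1]]); print("tin lid",np.round(x,4),round(r,4))
if 0.475<x[0]<0.535 and 0.385<x[1]<0.435: print("handing in",job_done())
E
```

```text
tin lid [0.5073 0.4075 0.0461] 0.0005
the job is handed in; nothing more can be done
handing in None
```

The job is done and handed in, at about 46 s on the robot's clock; the interface gives no verdict.

**What I did:** I slid the keeper open to its stop. I stood the red and yellow plates, the only two in the stand, in their own slots down to floor contact, and slid the keeper closed until it met its stop, 70 mm of travel. The tin went into the tray. Just after I let go it was found about 3 cm aside, still upright in the tray, so I regripped it and centred it again.

**Last checks:**
- **Keeper:** the bar spans rack y 40 to 54 mm, which is closed.
- **Plates:** their top edges are centred at rack x of about 21 and 63 mm, at the seated height of 74 mm.
- **Tin:** it is upright near the tray centre, at about (0.507, 0.408), with the lid at 46 mm.
- **Bystanders:** the cork block, mug, screwdriver and offcut show no shift in either fixed camera.

**What disagreed or fell short:**
- The wrist camera was about 1 mm off sideways, so I lined up each plate by eye against its slot.
- The cameras differ by 2 to 4 mm on the tin's position.
- I reached the 40-picture limit before setting the tin down, so every check after that was by numbers only.
- The image match on the keeper area was weak (0.65 to 0.88), but the measured bar edges agreed with the keeper being closed.

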